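# Ease the spring clip off a solder reel's spindle

## Task

The solder reel is to be changed: slide the forked wedge flat over the reel's disc under the spring clip, from the clip's bow end, until the clip springs open over the spindle's bead and sits loose above it. Do not touch the clip with the gripper before it is loose, and do not let it spring away or fall. Then put the clip into the red box that stands beside the reel (not the one beyond the orange cloth) and lay the fork flat on the bench, leaving the box and the other things where they are.

Things in the scene. Friction and masses are not known exactly. Their poses are not given: they have to be found in the camera images.
- reel_stand: Fixed bench stand for a reel of solder wire: round grey foot 100 mm across, on it the reel (65 mm across, black flanges), on top of the reel a flat aluminium pressure disc 68 mm across and 3 mm thick whose upper face is 57 mm above the bench, and an upright steel spindle through its middle. Origin: on the spindle axis at bench level, z up.
- spindle (a point): Where the spindle axis meets the disc's upper face. Above it the spindle is 16.4 mm across, then has a groove 12 mm across (waist 5 to 9 mm above the disc), a bead 16.4 mm across with sloping flanks (crest 12.4 to 13.2 mm above the disc), then a thin nose 9 mm across that ends 28 mm above the disc.
- clip: Hairpin spring clip of 6 mm wire, 97 mm long, 44 g, seated level in the spindle's groove. Origin: middle plane of the wire, on the spindle axis, 7 mm above the disc when seated. x points from the bow to the splayed tips (x = 35 mm, 38 mm wide outside). For x from -5 to 5 mm the legs are 24 mm wide outside. Loose above the bead its origin is 15 mm or more above the disc and it lifts off straight up.
- clip_crimp (a point): Middle of the brass crimp behind the spindle that holds both wires (x = -26 to -14 mm, 17 mm wide), with a foot 10 mm wide that stands on the disc. Between crimp and bow the wire's underside is 4 mm above the disc at x = -26 mm, about 5 mm at x = -31 mm and 8 mm at x = -38 mm. Loose and unsupported the clip tips bow down by about 20 degrees; laid down, it rocks for a second.
- clip_bow (a point): Middle of the clip's bow, which is 37 mm wide and turned up, at x = -59.5 mm, z = +14.6 mm in the clip's frame; its underside is 18 mm above the disc when seated.
- clip_leg_left (a joint): Opening of the clip's sprung +y leg about its root in the crimp, rad: -0.02 to 0 seated in the groove, 0.04 to 0.12 while passing the bead (about 2 mm; the legs may open unequally), -0.06 closed above the bead. Driving the wedge under takes 5 to 25 N; the clip snaps over when the tine tips are 40 to 55 mm past the spindle axis; at 58 mm the slot's end meets the clip's foot.
- clip_leg_right (a joint): The same opening for the -y leg.
- fork: Forked wedge, 188 mm long, 128 to 210 g, lying flat on the bench: wooden handle (x = -58 to 26 mm), then a steel head 41 mm wide with two tapered tines. Origin: under the handle, in the plane of the flat underside; x points to the tines, z up.
- fork_tips (a point): Midway between the two tine tips, in the plane of the fork's underside (x = 130 mm). The tines are 2.3 mm thick at the tips (bevelled 0.9 mm below) and thicken evenly to 17 mm at the end of the slot (x = 45 mm). The slot between them is 19 mm wide, flared to 26 mm over the last 14 mm.
- fork_handle (a point): Middle of the height of the flat-sided handle, 15 mm above the fork's origin; the handle is 22 mm wide and 24 mm high (3 to 27 mm above the underside).
- box: Open box beside the reel, red outside, black inside, 142 x 124 mm and 57 mm high, walls 3 to 4 mm, floor 4 mm thick, long side along its x. Origin: centre of its underside. (A like box beyond the orange cloth belongs to the room.)
- pliers: Long-nose pliers with red grips, 161 x 52 x 11 mm, lying on the bench. Origin: centre of the underside.
- timer: Pale dwell timer with a dark display, 62 x 68 x 21 mm. Origin: centre of the underside.
- marker: Black and blue marker pen, 132 mm long, 15 mm thick. Origin: centre of the underside.
- bronze_block: Flat bronze-coloured block, 61 x 85 x 10 mm. Origin: centre of the underside.
Things that resemble listed ones, but are neither listed nor needed, are in the scene too. There is more than one size of the clip; the job needs the larger.

How it is judged:
On the way, in this order (a step that is already met when the one before it is completed fails the run):
1. the fork's tines lie under the clip, past the spindle, and the clip is being sprung open over the bead (at least one leg opened), with no finger on the clip (x of fork_tips in the frame of clip above 0.005 m and y of fork_tips in the frame of clip between -0.02 and 0.02 m and z of fork_tips in the frame of clip below 0 m and contact force between the fingers and clip below 0.5 N and value of joint any of clip_leg_left, clip_leg_right above 0.02 rad), for 0.05 s.
2. lifted by the fork, with no finger on it, the clip is over the bead and its legs have closed above it (x of fork_tips in the frame of clip above 0.005 m and y of fork_tips in the frame of clip between -0.02 and 0.02 m and z of fork_tips in the frame of clip below 0 m and contact force between the fingers and clip below 0.5 N and z of clip in the frame of reel_stand above 0.0715 m and horizontal distance between clip and reel_stand below 0.02 m and value of joint each of clip_leg_left, clip_leg_right below 0 rad), for 0.1 s.
At the end, for the whole second after the job is handed in: The clip lies at rest wholly inside the upright red box (its origin and its bow between the walls and below the rim, under 55 mm above the box's underside); the fork lies flat on the bench (underside within 8 mm of it, tilted less than 0.08 rad), released and at rest (x of clip in the frame of box between -0.068 and 0.068 m and y of clip in the frame of box between -0.058 and 0.058 m and z of clip in the frame of box between 0 and 0.055 m and x of clip_bow in the frame of box between -0.068 and 0.068 m and y of clip_bow in the frame of box between -0.058 and 0.058 m and z of clip_bow in the frame of box between 0 and 0.055 m and linear speed of each of clip, fork, box below 0.05 m/s and height (world z) of fork between -0.004 and 0.008 m and angle between each of fork, box's own z axis and vertical below 0.08 rad); the robot touches nothing.
It fails at once if the clip springs away or falls: it is below 35 mm height outside the box (height (world z) of clip below 0.035 m and horizontal distance between clip and box above 0.1 m).
It fails at once if the box is pushed more than 40 mm (distance of box from where it was at the start of the episode above 0.04 m).
It fails at once if another thing on the bench is pushed more than 30 mm (distance of any of pliers, timer, marker, bronze_block from where it was at the start of the episode above 0.03 m).
It also fails if it takes over 69 s, if anything falls off the work surface, if the arm or the gripper's body presses on something with over 40 N, if the wrist force passes 120 N, or if a joint passes its speed limit or range.

## Robot

A 6-joint arm with a two-finger parallel gripper is mounted at the origin on a cart in front of the work surface, level with it; the furniture and walls round the work are solid. World frame = base frame: x ahead of the robot, y to its left, z up, the work surface at z = 0. Lengths are in m, angles in rad, forces in N, time in s.
With the tool pointing down it reaches from about 0.35 to 0.975 m from the base axis. Payload 4.9 kg.
Tool frame: the origin (TCP) lies at the very end of the fingers, on their centre line; the grasp point (between the pads) lies 19 mm behind it; x points along the fingers, y is the direction in which the jaws open and shut, and the axes are right-handed (so a half turn about x gives the same grasp; the last joint's range is limited). The gripper opens to 85 mm and grips with 20 to 120 N. Pads are 22 mm wide; open, the fingers measure 114 mm over their backs; the gripper's body (76 mm by 85 mm) begins 54 mm behind the grasp point. The pads swing forward as they close: fully open they stand 13 mm farther back than shut.
Start: joints at [-1.368, 0.053, 1.613, -0, 1.476, -0.119], TCP at [0.198, -0.593, 0.209] pointing down, gripper open.
Joint ranges: [-3.01, 3.01], [-1.01, 2.22], [0.06, 2.58], [-1.02, 4.17], [0.09, 2.62], [-3.14, 3.14]. Speed limits (rad/s): [2.57, 2.57, 3.14, 3.14, 3.14, 3.14].

## Interface

Orientations are given as a rotation vector (axis times angle).
In Python, from station import ctrl gives the robot as it stands. The module is installed in compiled form; this text tells all that it offers.
- The arm moves only by the shell command python3 -m handwheel 'ROWS' [FORCE]. ROWS is JSON, one flat list of numbers, 7 for each row, row after row: the opening, from 0 (shut) to 1 (fully open), then the shift along the tool's x, y, z in m, then the turn, a rotation vector about the tool's x, y, z in degrees. A call has 1 to 12 rows; each row is the pose to reach, as a shift and turn from the pose commanded when the call began, along the tool's axes at that moment; what a row does not reach only later rows make up. A row lasts 1/12 s, in which the tool goes at most 41.7 mm and 7.16 degrees, less where a joint would pass 70% of its speed; a pose out of reach is approached as far as the arm can. A call with a gripper value outside its range is refused whole. The fingers move at their own pace and stop on an object; FORCE is the grip in N (left out, the last holds). Time passes only in rows, so rows that repeat a pose let the fingers close. It gives the time, the measured TCP pose, the force and the opening at its end, in the units of the state.
- ctrl.get_obs(): the state, without advancing time (a new reading comes with each control period).
- ctrl.get_image(name): name is "side" or "top"; returns (picture, depth): 420x560x3 uint8, blue, green, red; 420x560 float32, m along the optical axis (not along the pixel's ray), 0 where there is no reading.
- ctrl.camera_params(name): a dict with "fov_y" (degrees; the focal length in pixels is half the picture's height over the tangent of half this angle, whatever the lens; pixels are square), "cx", "cy" (the principal point, pixels), "R" (3x3) and "t" (3): a world point X has camera coordinates R X + t. Camera axes: x right, y down, z forward; pixel columns grow to the right and rows downward; lengths in m; the calibration is good to about 2 mm. A picture is of the moment at which its call begins. camera_params takes no time and is no camera call.
- ctrl.finish_job(): hands the job in, once; it reports no verdict.
The state is a dict: "t": time; "q": joint angles; "dq": joint speeds; "effort": joint torques, N m; "tool_pos": TCP position; "tool_rot": TCP orientation; "contact_force": force on the tool from outside, world axes, zero at the start; "wrist_torque": the same for the moment, N m; "opening": finger opening in m.
Only numpy, scipy, OpenCV 4.12 (cv2) and the standard library are available. Lean on these libraries where they do the work, as an engineer would, in place of code of your own. Each camera call takes 0.05 s, during which the arm holds its last target.

## Working session

There is one attempt and no reset: what is moved stays moved. The work goes in short steps, Python scripts to look and compute and a shell command to move; the robot and the scene stay as the last step left them, time stands still between calls to the robot, and variables do not carry over. Pictures are saved under pics/ and viewed, and the job is handed in when it is done.

```bash
mkdir -p pics; ls; cat > h.py <<'E'
import numpy as np, cv2
from station import ctrl
from scipy.spatial.transform import Rotation as Ro
def snap(name,fn):
    im,d=ctrl.get_image(name); cv2.imwrite(f'pics/{fn}.png',im); np.savez(f'pics/{fn}.npz',im=im,d=d,); return im,d
def world(name,d):
    p=ctrl.camera_params(name); f=210/np.tan(np.radians(p['fov_y'])/2)
    v,u=np.mgrid[0:d.shape[0],0:d.shape[1]]
    c=np.stack([(u-p['cx'])/f*d,(v-p['cy'])/f*d,d],-1)
    return (c-np.array(p['t']))@np.array(p['R'])
def proj(name,X):
    p=ctrl.camera_params(name); f=210/np.tan(np.radians(p['fov_y'])/2)
    c=np.array(p['R'])@np.array(X)+np.array(p['t']); return p['cx']+f*c[0]/c[2],p['cy']+f*c[1]/c[2]
E
python3 - <<'E'
from h import *
for n in('top','side'):
    snap(n,n+'0'); print(ctrl.camera_params(n))
print(ctrl.get_obs())
E
```

```text
pics
{'fov_y': 47.2022250545166, 'cx': 272.3925594590001, 'cy': 208.0085330307714, 'R': array([[ 0.01438524, -0.9998156 ,  0.01272092],
       [-0.9973671 , -0.01525204, -0.07089595],
       [ 0.0710769 , -0.01166757, -0.9974026 ]]), 't': array([-0.07710178,  0.46099735,  1.2249926 ])}
{'fov_y': 56.49158294418886, 'cx': 277.6042462943329, 'cy': 206.75558442119774, 'R': array([[-0.94107919,  0.33777307,  0.01671251],
       [ 0.23618557,  0.69180576, -0.6823644 ],
       [-0.24204613, -0.63821168, -0.73082113]]), 't': array([ 0.46440154, -0.02670755,  1.13828911])}
{'t': 0.1, 'q': array([-1.36803207e+00,  5.33099482e-02,  1.61416097e+00,  2.82104314e-07,
        1.47602121e+00, -1.19032668e-01]), 'dq': array([-0.00031628, -0.00191602, -0.0032142 , -0.000767  , -0.00065588,
        0.00086513]), 'effort': array([ 9.93625099e-05, -3.94899559e+01, -3.71364927e+01, -1.95127991e-04,
        3.84193962e-03, -7.02407679e-07]), 'tool_pos': array([ 0.19752649, -0.59231877,  0.20767161]), 'tool_rot': array([ 2.04816094,  0.33440185, -2.04832533]), 'contact_force': array([-0.23468717,  0.16004349, -0.29907682]), 'wrist_torque': array([-0.04976916, -0.04161507,  0.02735929]), 'opening': 0.08523427871997893}
```

View pics/top0.png

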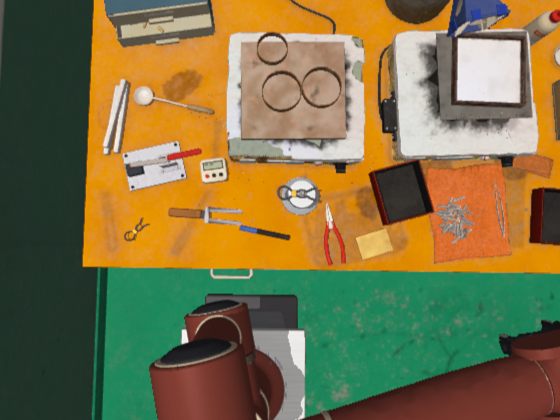

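View pics/side0.png

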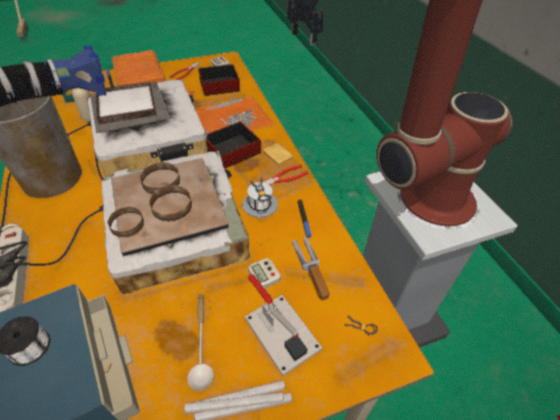

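```bash
python3 - <<'E'
from h import *
z=np.load('pics/top0.npz'); im,d=z['im'],z['d']
cv2.imwrite('pics/c1.png',cv2.resize(im[165:265,160:360],None,fx=4,fy=4,interpolation=cv2.INTER_CUBIC))
cv2.imwrite('pics/c2.png',cv2.resize(im[150:270,350:450],None,fx=4,fy=4,interpolation=cv2.INTER_CUBIC))
z2=np.load('pics/side0.npz'); i2=z2['im']
cv2.imwrite('pics/c3.png',cv2.resize(i2[165:305,230:340],None,fx=4,fy=4,interpolation=cv2.INTER_CUBIC))
W=world('top',d)
for u,v in [(300,195),(300,192),(283,193),(315,190),(175,213),(205,215),(240,212),(240,222),(400,192),(380,180),(250,250),(150,250)]: print(u,v,W[v,u].round(4))
W=world('side',z2['d'])
for u,v in [(262,190),(320,285),(300,250)]: print(u,v,W[v,u].round(4))
E
```

```text
300 195 [ 0.4912 -0.1373  0.0746]
300 192 [ 0.499  -0.1374  0.0716]
283 193 [ 0.5023 -0.0974  0.0093]
315 190 [ 0.5116 -0.181   0.0079]
175 213 [0.4447 0.1782 0.0279]
205 215 [0.4412 0.1028 0.0196]
240 212 [0.4513 0.0139 0.0041]
240 222 [4.254e-01 1.360e-02 2.000e-04]
400 192 [ 0.5101 -0.4045  0.0052]
380 180 [ 0.5411 -0.3521  0.0047]
250 250 [ 0.3528 -0.0136 -0.0058]
150 250 [ 0.3492  0.2457 -0.0009]
262 190 [ 0.4924 -0.131   0.0647]
320 285 [0.4507 0.1698 0.024 ]
300 250 [0.4522 0.052  0.0099]
```

View pics/c1.png

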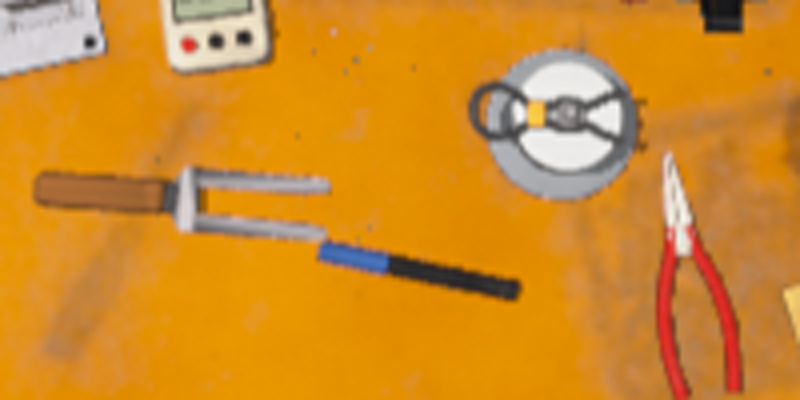

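View pics/c2.png

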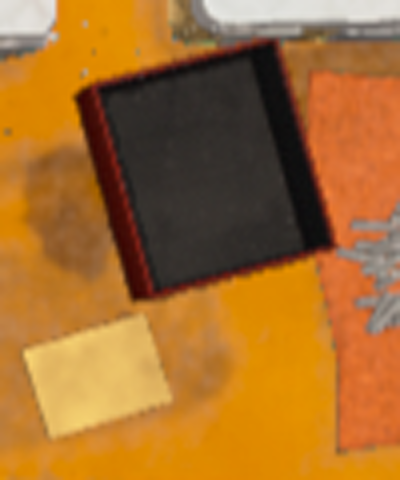

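View pics/c3.png

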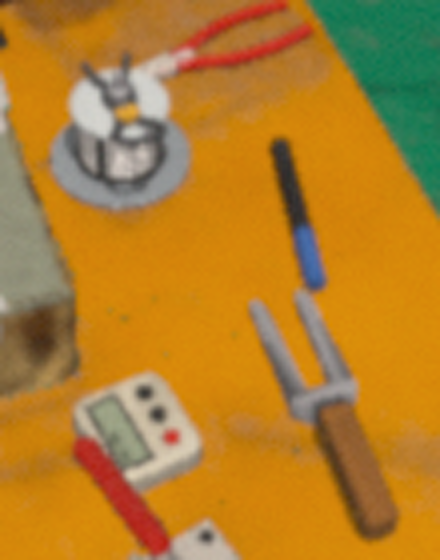

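```bash
cat >> h.py <<'E'
def ray(name,u,v,z):
    p=ctrl.camera_params(name); f=210/np.tan(np.radians(p['fov_y'])/2)
    R=np.array(p['R']);t=np.array(p['t']); o=-R.T@t
    g=R.T@np.array([(u-p['cx'])/f,(v-p['cy'])/f,1]); return o+g*(z-o[2])/g[2]
E
python3 - <<'E'
from h import *
z={n:np.load(f'pics/{n}0.npz') for n in('top','side')}
im=z['top']['im'];a=im[165:225,275:325]
cv2.imwrite('pics/d1.png',cv2.resize(a,None,fx=12,fy=10,interpolation=cv2.INTER_NEAREST))
b=z['side']['im'][170:225,235:290]
cv2.imwrite('pics/d2.png',cv2.resize(b,None,fx=10,fy=10,interpolation=cv2.INTER_NEAREST))
# height maps
for n,r in(('top',(slice(168,222,3),slice(276,322,3))),):
    W=world(n,z[n]['d']); print((W[r][...,2]*1000).round(0).astype(int))
E
```

```text
[[  -1    0    2    1    3    1    5   -2    1    1   -1   -1    0   -4
     0   -4]
 [  -1   -3    2    1    1 1255    5    1   -3    3    2   -3   -3    5
    -2    4]
 [   7    1   -2    0    3    1    1   -3   -1    2   -4    1   -6    1
     2   -1]
 [   0   -3    1    0    3   -1    0    2   -3   -2    2   -2   -2   -1
    -1   -2]
 [   0    5   -3   -2    0    3    7    9   10   11    6    3   -4    3
    -3    0]
 [   0    0    0   -4    7    6   58   55   58   52   60   57    5    1
     3   -6]
 [   0   -2   74   71    2   62   60   56   59   59   59   57   59   10
    -1   -2]
 [  -2   82   -6    7   69   65   59   55   56   58   53   59   68   69
     1    3]
 [   5   76    7   12   11   65   66   71   72   84   66   60   58    7
     6   -1]
 [   4   84    6    6   51   63   65   67   75   72   60   61   60   12
     8   -5]
 [  -4   80   75   71   69   59   58   55   65   67   59   65   73    9
     6   -1]
 [   2    0    5   12   15   57   57   56   60   58   58   58   59   70
     4    2]
 [  -2    2    1    3    8   10   58   59   58   53   60   57   11    9
     1    0]
 [  -2    4   -2    4    5    1   12   14   59   53    8   14    9    5
     1   -4]
 [  -3    5   -2   -4    5    9    8    5    7   10    5   11    8   -1
     1    1]
 [   2    1   -3   -4    0   -1    6    7    5    7    9    0    2   -1
    -1    4]
 [   1   -4   -1    4    4    7    3   -1    0    2    0   -4    2   -2
     0   -5]
 [   2    1    0   -3    1   -3    0   -3   -3    0   -3    1    5   -1
     1   -1]]
```

View pics/d1.png

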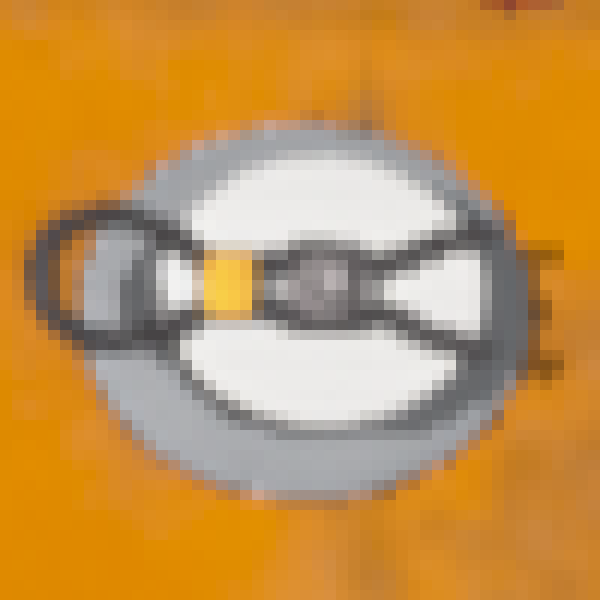

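View pics/d2.png

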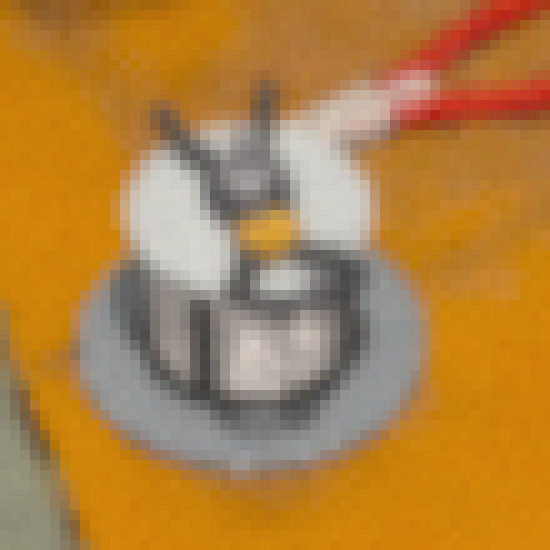

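```bash
python3 - <<'E'
from h import *
from scipy.optimize import least_squares
z={n:np.load(f'pics/{n}0.npz')['im'].astype(int) for n in('top','side')}
box={'top':(165,225,275,325),'side':(170,225,235,290)}
for n in z:
    y0,y1,x0,x1=box[n]; a=z[n][y0:y1,x0:x1]; sat=a.max(-1)-a.min(-1)
    for nm,m in (('white',((a.min(-1)>195)&(sat<30))),('yel',(a[...,2]>180)&(a[...,0]<100)&(a[...,1]>150)),('foot',(sat<40))):
        m=m.astype(np.uint8)
        k,l,s,c=cv2.connectedComponentsWithStats(m); 
        if nm=='white':
            pts=np.argwhere(m>0)[:,::-1].astype(np.float32)+[x0,y0]
            h=cv2.convexHull(pts.astype(np.float32))[:,0]
            e=cv2.fitEllipse(h); print(n,nm,e, ray(n,*e[0],.057).round(4))
        elif nm=='foot':
            i=1+np.argmax(s[1:,4]); pts=np.argwhere(l==i)[:,::-1]+[x0,y0]; h=cv2.convexHull(pts.astype(np.float32))[:,0]; print(n,nm,cv2.fitEllipse(h),ray(n,*cv2.fitEllipse(h)[0],.008).round(4))
        else:
            i=1+np.argmax(s[1:,4]); print(n,nm,c[i]+[x0,y0],s[i,4],ray(n,*(c[i]+[x0,y0]),.068).round(4))
# nose: visual
print(ray('top',275+325/12-.5,165+28.5-.5,.085), ray('side',235+24.8-.5,170+16.5-.5,.085))
print('bow top outer',ray('top',275+28/12-.5,165+27.7-.5,.079),ray('top',275+105/12-.5,165+20.5-.5,.079),ray('top',275+105/12-.5,165+34.3-.5,.076))
print('tips',ray('top',275+488/12-.5,165+22.7-.5,.064),ray('top',275+488/12-.5,165+34.7-.5,.064))
# disc boundary prediction
for n,C in(('top',[.4975,-.1395,.057]),):
    print([np.round(proj(n,np.array(C)+.034*np.array([np.cos(t),np.sin(t),0])),1) for t in np.arange(4)*np.pi/2])
E
```

```text
top white ((301.2164611816406, 193.48321533203125), (26.02372169494629, 26.617706298828125), 133.83177185058594) [ 0.4968 -0.1415  0.057 ]
top yel [293.44 193.36] 25 [ 0.4957 -0.1214  0.068 ]
top foot ((298.94482421875, 195.51593017578125), (36.09367370605469, 41.07981872558594), 104.09368133544922) [ 0.4965 -0.1392  0.008 ]
side white ((259.3639221191406, 190.360595703125), (14.256811141967773, 21.79654884338379), 85.76609802246094) [ 0.4972 -0.1395  0.057 ]
side yel [261.71428571 192.57142857] 7 [ 0.4971 -0.1188  0.068 ]
side foot ((261.18658447265625, 197.79603576660156), (34.03383255004883, 41.08213424682617), 34.72370910644531) [ 0.4871 -0.1567  0.008 ]
[ 0.49517064 -0.14040816  0.085     ] [ 0.50061677 -0.12803653  0.085     ]
bow top outer [ 0.49681387 -0.07988957  0.079     ] [ 0.51488176 -0.09545136  0.079     ] [ 0.48103327 -0.09598993  0.076     ]
tips [ 0.51242453 -0.17570744  0.064     ] [ 0.48235948 -0.17595006  0.064     ]
[array([300.6, 179.7]), array([286.9, 193. ]), array([300.3, 206.7]), array([314. , 193.4])]
```

```bash
python3 - <<'E'
from h import *
c=lambda x,y:(160+x/4-.5,165+y/4-.5)
P=lambda x,y,z:ray('top',*c(x,y),z).round(4)
print('tipL',P(328,186,.002),'tipR',P(325,236,.002),'hend',P(36,190,.015), 'hend top edges',P(36,175,.027),P(36,205,.015))
print('head',P(190,167,.017),P(190,232,.01))
s=lambda x,y,z:ray('side',230+x/4-.5,165+y/4-.5,z).round(4)
print('side tips',s(256,302,.002),s(304,294,.002),'hend',s(376,530,.015))
c2=lambda x,y:ray('top',350+x/4-.5,150+y/4-.5,.057)
B=[c2(78,90),c2(278,42),c2(333,245),c2(138,300)]
print(np.round(B,4),np.mean(B,0),[np.linalg.norm(B[i]-B[(i+1)%4]).round(3) for i in range(4)])
o=ctrl.get_obs();R=Ro.from_rotvec(o['tool_rot']).as_matrix();print(R.round(3))
# handle region from depth
z=np.load('pics/top0.npz');W=world('top',z['d']);im=z['im'].astype(int)
for nm,r in(('handle',(205,220,165,202)),('tines',(203,228,205,245))):
    y0,y1,x0,x1=r;a=im[y0:y1,x0:x1]
    if nm=='handle': m=(a[...,2]-a[...,0]>30)&(a[...,2]<200)&(W[y0:y1,x0:x1,2]>.012)
    else: m=(a.max(-1)-a.min(-1)<50)&(a.min(-1)>90)
    p=np.argwhere(m)[:,::-1]+[x0,y0]
    q=np.array([ray('top',u,v,.027 if nm=='handle' else .01) for u,v in p])[:,:2]
    mu=q.mean(0);w=np.linalg.svd(q-mu)[2][0];t=(q-mu)@w;print(nm,len(p),mu.round(4),w.round(4),t.min().round(3),t.max().round(3))
E
```

```text
tipL [0.4541 0.0101 0.002 ] tipR [0.4214 0.0115 0.002 ] hend [0.4478 0.1975 0.015 ] hend top edges [0.4567 0.1953 0.027 ] [0.4381 0.1972 0.015 ]
head [0.464  0.0985 0.017 ] [0.4224 0.0984 0.01  ]
side tips [0.4534 0.0112 0.002 ] [0.4212 0.0152 0.002 ] hend [0.453  0.1965 0.015 ]
[[ 0.5539 -0.3119  0.057 ]
 [ 0.5865 -0.4386  0.057 ]
 [ 0.4585 -0.4723  0.057 ]
 [ 0.4221 -0.3495  0.057 ]] [ 0.50527177 -0.3930852   0.057     ] [np.float64(0.131), np.float64(0.132), np.float64(0.128), np.float64(0.137)]
[[-0.     0.316 -0.949]
 [ 0.002 -0.949 -0.316]
 [-1.    -0.002 -0.   ]]
handle 282 [0.4446 0.1539] [-0.0648 -0.9979] -0.042 0.043
tines 293 [0.4409 0.0639] [-0.0965 -0.9953] -0.042 0.058
```

```bash
cat >> h.py <<'E'
def go(x,y,z,yaw=None,pos=None):
    "shift/turn in tool axes to reach world TCP and jaw-yaw (deg of tool y axis)"
    o=ctrl.get_obs();R=Ro.from_rotvec(o['tool_rot']).as_matrix()
    p=o['tool_pos'] if pos is None else np.array(pos)
    s=R.T@(np.array([x,y,z])-p); out=list((s*1000).round(1))
    cur=np.degrees(np.arctan2(R[1,1],R[0,1]))
    if yaw is None: yaw=cur
    Y=np.radians(yaw); T=np.array([[0,np.cos(Y),-np.sin(Y)*-1*-1],[0,0,0],[0,0,0]])
    xt=np.array([0,0,-1.]);yt=np.array([np.cos(Y),np.sin(Y),0]);zt=np.cross(xt,yt)
    T=np.stack([xt,yt,zt],1); print('mm',out,'deg',np.degrees(Ro.from_matrix(R.T@T).as_rotvec()).round(2),'yaw',cur.round(2),'pos',o['tool_pos'].round(4),'t',round(o['t'],2))
    return
E
python3 -c "
from h import *
go(.43,-.2,.2,-20,[.198,-.593,.209])"
```

```text
mm [np.float64(9.6), np.float64(-299.4), np.float64(-344.4)] deg [-51.56  -0.06   0.09] yaw -71.56 pos [ 0.1975 -0.5923  0.2077] t 0.1
```

```bash
python3 -m handwheel '[1,0.002,-0.025,-0.029,-4.3,0,0, 1,0.003,-0.052,-0.06,-9,0,0, 1,0.004,-0.08,-0.092,-14,0,0, 1,0.005,-0.108,-0.124,-19,0,0, 1,0.006,-0.136,-0.156,-24,0,0, 1,0.007,-0.164,-0.188,-29,0,0, 1,0.008,-0.192,-0.22,-34,0,0, 1,0.009,-0.22,-0.252,-38,0,0, 1,0.01,-0.246,-0.283,-43,0,0, 1,0.01,-0.27,-0.311,-47,0,0, 1,0.01,-0.29,-0.334,-50,0,0, 1,0.01,-0.299,-0.344,-51.6,0,0]' 40
python3 -c "
from h import *
go(.445,.155,.1,-3.4)"
```

```text
t: 1.1
tool_pos: [0.4305, -0.197, 0.1984]
tool_rot: [1.458, 1.028, -1.456]
contact_force: [0.2, -0.1, -0.7]
opening: 0.0855
mm [np.float64(98.8), np.float64(-104.5), np.float64(-336.4)] deg [-1.621e+01 -8.000e-02  1.000e-02] yaw -19.61 pos [ 0.4305 -0.197   0.1984] t 1.1
```

```bash
python3 -m handwheel '[1,0.005,-0.01,-0.03,-2,0,0, 1,0.012,-0.02,-0.065,-4,0,0, 1,0.02,-0.032,-0.1,-6,0,0, 1,0.03,-0.043,-0.137,-8,0,0, 1,0.04,-0.054,-0.174,-10,0,0, 1,0.05,-0.066,-0.211,-12,0,0, 1,0.06,-0.077,-0.248,-14,0,0, 1,0.075,-0.089,-0.285,-15,0,0, 1,0.09,-0.099,-0.318,-16,0,0, 1,0.099,-0.104,-0.336,-16.2,0,0, 1,0.099,-0.104,-0.336,-16.2,0,0]'
python3 -c "
from h import *
go(.4446,.155,.004,-3.4)
snap('top','top1');snap('side','side1')
cv2.imwrite('pics/e1.png',np.hstack([cv2.resize(cv2.imread('pics/top1.png')[150:270,110:270],None,fx=3,fy=3,interpolation=2),cv2.resize(cv2.imread('pics/side1.png')[230:350,240:350],None,fx=3,fy=3,interpolation=2)]))
"
```

```text
t: 2.02
tool_pos: [0.444, 0.1537, 0.0968]
tool_rot: [1.251, 1.184, -1.258]
contact_force: [-0.7, -0.5, 0.3]
opening: 0.0855
mm [np.float64(92.8), np.float64(1.1), np.float64(-1.4)] deg [-0.09  0.01  0.3 ] yaw -3.49 pos [0.444  0.1537 0.0968] t 2.02
```

View pics/e1.png

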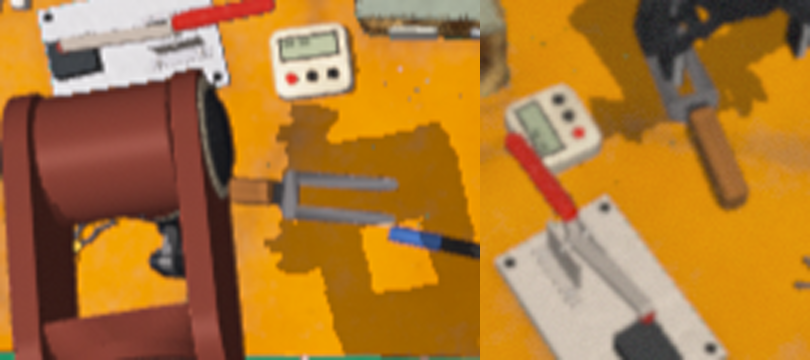

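```bash
python3 -m handwheel '[1,0.02,0,-0.001,0,0,0.3, 1,0.045,0.001,-0.001,0,0,0.3, 1,0.07,0.001,-0.001,0,0,0.3, 1,0.085,0.001,-0.001,0,0,0.3, 1,0.091,0.001,-0.001,0,0,0.3, 1,0.091,0.001,-0.001,0,0,0.3]'
python3 -c "
from h import *
go(.4446,.155,.004,-3.4)"
```

```text
t: 2.62
tool_pos: [0.4466, 0.1506, 0.0078]
tool_rot: [1.259, 1.174, -1.257]
contact_force: [0.3, -0.3, -0.3]
opening: 0.0854
mm [np.float64(3.8), np.float64(-2.3), np.float64(-4.3)] deg [-0.46  0.05 -0.16] yaw -3.86 pos [0.4466 0.1506 0.0078] t 2.62
```

```bash
python3 -m handwheel '[1,0.003,0,0,0,0,0, 0,0.003,0,0,0,0,0, 0,0.003,0,0,0,0,0, 0,0.003,0,0,0,0,0, 0,0.003,0,0,0,0,0, 0,0.003,0,0,0,0,0, 0,0.003,0,0,0,0,0]' 110
python3 -c "
from h import *
print(ctrl.get_obs())
go(.4446,.155,.004,-3.4)"
```

```text
t: 3.2
tool_pos: [0.4477, 0.1519, 0.0061]
tool_rot: [1.26, 1.173, -1.253]
contact_force: [0.3, -0.4, 0.4]
opening: 0.0121
{'t': 3.2, 'q': array([ 1.70313277e-01, -9.45610205e-02,  2.12119420e+00, -1.37880180e-03,
        1.10935843e+00,  2.36417457e-01]), 'dq': array([-0.00021816,  0.00554927,  0.0030867 , -0.00084639, -0.00104817,
        0.00019625]), 'effort': array([-1.96083938e-02, -2.72557819e+01, -3.14038396e+01, -4.41303273e-03,
       -1.93980185e-02, -1.37986931e-04]), 'tool_pos': array([0.44765863, 0.15189902, 0.00608521]), 'tool_rot': array([ 1.25991014,  1.17321966, -1.25302562]), 'contact_force': array([ 0.28928478, -0.35037742,  0.38556139]), 'wrist_torque': array([-0.00384699, -0.00509589,  0.03589017]), 'opening': 0.012127755481598692}
mm [np.float64(2.1), np.float64(-3.3), np.float64(-2.9)] deg [-0.35 -0.01 -0.33] yaw -3.75 pos [0.4477 0.1519 0.0061] t 3.2
```

```bash
python3 -c "
from h import *
snap('top','top2');snap('side','side2')
cv2.imwrite('pics/e2.png',np.hstack([cv2.resize(cv2.imread('pics/top2.png')[150:270,110:270],None,fx=3,fy=3,interpolation=2),cv2.resize(cv2.imread('pics/side2.png')[230:350,240:350],None,fx=3,fy=3,interpolation=2)]))
print(ctrl.get_obs()['opening'])"
```

```text
-0.00026355584529903287
```

View pics/e2.png

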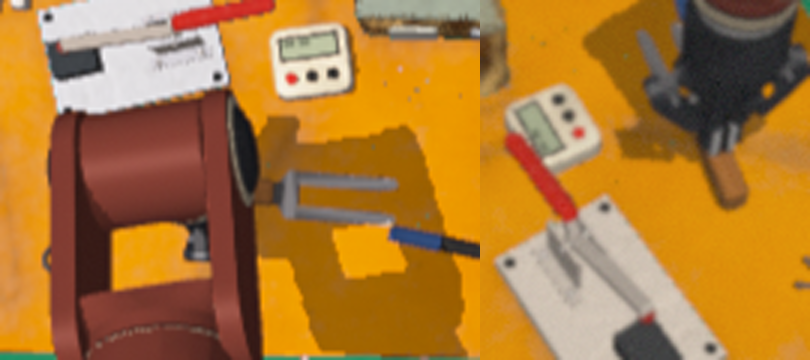

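```bash
python3 -c "
from h import *
z=np.load('pics/side2.npz');W=world('side',z['d'])
cv2.imwrite('pics/e3.png',cv2.resize(z['im'][240:305,290:350],None,fx=9,fy=9,interpolation=0))
for v in range(264,300,3): print(v,[tuple((W[v,u]*1000).round(0).astype(int)) for u in range(311,334,4)])
print(proj('side',[.4477,.1519,.006]),proj('side',[.4477,.1519,.03]))
z=np.load('pics/side1.npz');W=world('side',z['d'])
cv2.imwrite('pics/e4.png',cv2.resize(z['im'][200:290,270:350],None,fx=7,fy=7,interpolation=0))
"
```

```text
264 [(np.int64(468), np.int64(144), np.int64(82)), (np.int64(466), np.int64(159), np.int64(101)), (np.int64(461), np.int64(167), np.int64(109)), (np.int64(441), np.int64(151), np.int64(78)), (np.int64(442), np.int64(168), np.int64(102)), (np.int64(432), np.int64(169), np.int64(98))]
267 [(np.int64(471), np.int64(153), np.int64(84)), (np.int64(464), np.int64(158), np.int64(87)), (np.int64(460), np.int64(168), np.int64(98)), (np.int64(443), np.int64(156), np.int64(74)), (np.int64(438), np.int64(165), np.int64(84)), (np.int64(425), np.int64(162), np.int64(74))]
270 [(np.int64(476), np.int64(163), np.int64(88)), (np.int64(464), np.int64(160), np.int64(78)), (np.int64(456), np.int64(163), np.int64(79)), (np.int64(443), np.int64(158), np.int64(65)), (np.int64(438), np.int64(167), np.int64(76)), (np.int64(400), np.int64(127), np.int64(0))]
273 [(np.int64(475), np.int64(163), np.int64(76)), (np.int64(461), np.int64(157), np.int64(61)), (np.int64(454), np.int64(162), np.int64(63)), (np.int64(444), np.int64(163), np.int64(60)), (np.int64(412), np.int64(131), np.int64(-1)), (np.int64(403), np.i
[... 1695 characters left out ...]
.int64(-3))]
294 [(np.int64(472), np.int64(172), np.int64(-1)), (np.int64(463), np.int64(175), np.int64(-1)), (np.int64(459), np.int64(186), np.int64(14)), (np.int64(454), np.int64(194), np.int64(26)), (np.int64(445), np.int64(196), np.int64(22)), (np.int64(429), np.int64(189), np.int64(2))]
297 [(np.int64(475), np.int64(179), np.int64(-2)), (np.int64(467), np.int64(183), np.int64(1)), (np.int64(458), np.int64(185), np.int64(0)), (np.int64(456), np.int64(199), np.int64(20)), (np.int64(444), np.int64(197), np.int64(11)), (np.int64(431), np.int64(195), np.int64(0))]
(np.float64(317.37969006755856), np.float64(282.53767969613875)) (np.float64(318.31754549602607), np.float64(276.97003206522584))
```

View pics/e3.png

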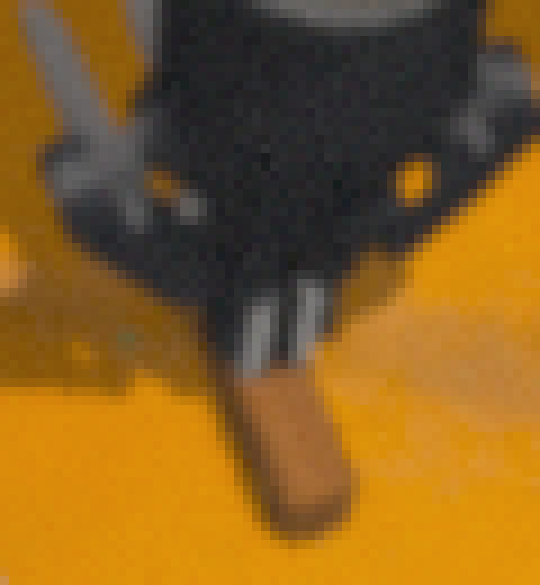

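View pics/e4.png

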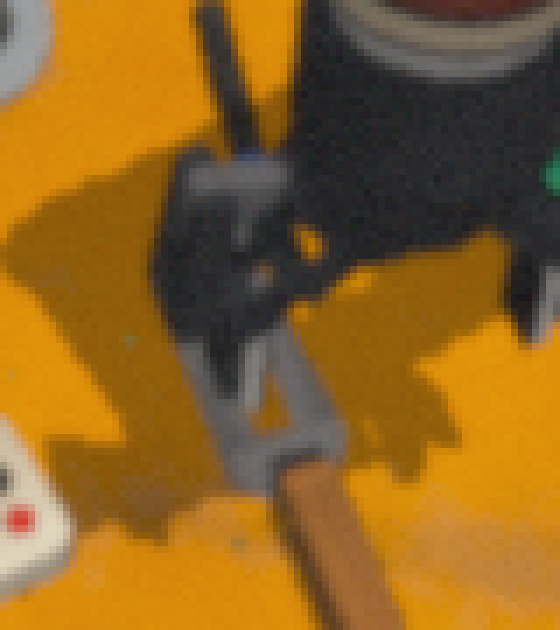

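```bash
python3 -c "
from h import *
z=np.load('pics/side1.npz');W=world('side',z['d'])
for v in range(246,262,2): print(v,[list((W[v,u]*1000).round(0).astype(int)) for u in range(297,312,3)])
print(proj('side',[.444+.042,.1537,.0968]),proj('side',[.444+.042,.1537,.11]))
print(proj('side',[.444-.042,.1537,.0968]),proj('side',[.444-.042,.1537,.11]))
o=ctrl.get_obs();print(o['t'],o['tool_pos'],o['opening'],o['contact_force'])
snap('side','side3');print(ctrl.get_obs()['opening'])
z=np.load('pics/side3.npz');cv2.imwrite('pics/e5.png',cv2.resize(z['im'][240:305,290:350],None,fx=9,fy=9,interpolation=0))
"
```

```text
246 [[np.int64(514), np.int64(161), np.int64(188)], [np.int64(505), np.int64(156), np.int64(178)], [np.int64(500), np.int64(159), np.int64(180)], [np.int64(494), np.int64(161), np.int64(180)], [np.int64(425), np.int64(46), np.int64(7)]]
248 [[np.int64(514), np.int64(162), np.int64(183)], [np.int64(500), np.int64(148), np.int64(159)], [np.int64(500), np.int64(160), np.int64(174)], [np.int64(493), np.int64(160), np.int64(171)], [np.int64(427), np.int64(51), np.int64(6)]]
250 [[np.int64(459), np.int64(48), np.int64(8)], [np.int64(501), np.int64(151), np.int64(157)], [np.int64(498), np.int64(158), np.int64(164)], [np.int64(492), np.int64(160), np.int64(164)], [np.int64(431), np.int64(60), np.int64(11)]]
252 [[np.int64(461), np.int64(54), np.int64(8)], [np.int64(501), np.int64(152), np.int64(151)], [np.int64(496), np.int64(156), np.int64(154)], [np.int64(492), np.int64(161), np.int64(158)], [np.int64(432), np.int64(63), np.int64(7)]]
254 [[np.int64(461), np.int64(55), np.int64(1)], [np.int64(501), np.int64(152), np.int64(144)], [np.int64(496), np.int64(156), np.int64(147)], [np.int64(491)
[... 447 characters left out ...]
)], [np.int64(443), np.int64(71), np.int64(-3)], [np.int64(437), np.int64(76), np.int64(1)]]
260 [[np.int64(468), np.int64(72), np.int64(0)], [np.int64(462), np.int64(78), np.int64(6)], [np.int64(459), np.int64(87), np.int64(16)], [np.int64(446), np.int64(79), np.int64(-1)], [np.int64(439), np.int64(81), np.int64(-1)]]
(np.float64(305.3999651783668), np.float64(265.6580756903817)) (np.float64(305.82075241869467), np.float64(262.1520471644093))
(np.float64(340.18250742606756), np.float64(255.3928102113239)) (np.float64(340.98240772108335), np.float64(251.8546157379093))
3.3 [0.44749045 0.15186516 0.00588265] -0.00026355584529903287 [-0.46602748 -0.17679276 -0.31605319]
-1.7837480596370648e-06
```

View pics/e5.png

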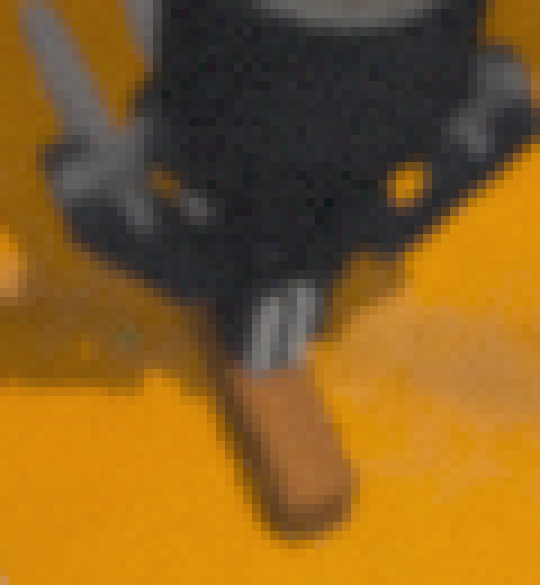

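```bash
python3 -c "
from h import *
p=ctrl.camera_params('side');f=210/np.tan(np.radians(p['fov_y'])/2);R=np.array(p['R']);o=-R.T@np.array(p['t'])
for v in (279,280,281,282):
  g=R.T@np.array([(319-p['cx'])/f,(v-p['cy'])/f,1]); print(v,(o+g*(.163-o[1])/g[1]).round(4))
"
python3 -m handwheel '[1,-0.004,0,0,0,0,0, 1,-0.004,0,0,0,0,0, 1,-0.004,0,0,0,0,0, 1,-0.004,0,0,0,0,0, 1,-0.004,0,0,0,0,0, 1,0.005,0,0,0,0,0, 1,0.012,0,0,0,0,0, 1,0.017,0,0,0,0,0, 1,0.017,0,0,0,0,0]'
```

```text
279 [0.4519 0.163  0.0399]
280 [0.4514 0.163  0.0355]
281 [0.451 0.163 0.031]
282 [0.4505 0.163  0.0265]
t: 4.1
tool_pos: [0.4459, 0.1515, -0.0133]
tool_rot: [1.257, 1.176, -1.257]
contact_force: [-1.1, 0.1, 0.5]
opening: 0.0855
```

```bash
python3 -m handwheel '[0,0.003,0,0,0,0,0, 0,0.003,0,0,0,0,0, 0,0.003,0,0,0,0,0, 0,0.003,0,0,0,0,0, 0,0.003,0,0,0,0,0, 0,0.003,0,0,0,0,0, 0,0.003,0,0,0,0,0,0,0.003,0,0,0,0,0]' 110
python3 -c "
from h import *
snap('side','side4');print(ctrl.get_obs()['opening'])
z=np.load('pics/side4.npz');cv2.imwrite('pics/e6.png',cv2.resize(z['im'][230:305,270:350],None,fx=7,fy=7,interpolation=0))
"
```

```text
t: 4.77
tool_pos: [0.4479, 0.1519, -0.0136]
tool_rot: [1.26, 1.173, -1.253]
contact_force: [-1.9, -0.3, 4.2]
opening: 0.0194
0.01958894877868824
```

View pics/e6.png

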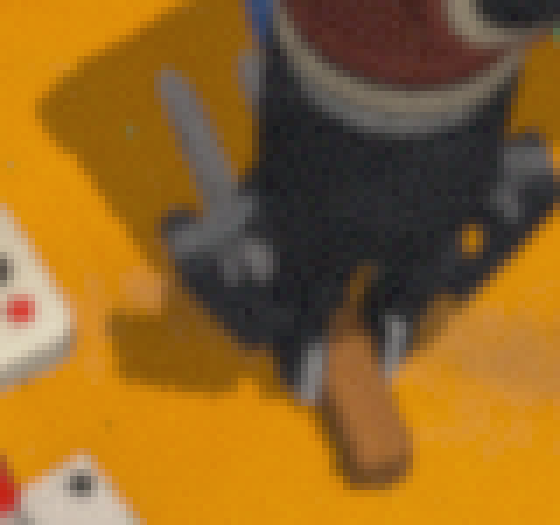

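```bash
python3 -m handwheel '[0,-0.01,0,0,0,0,0, 0,-0.03,0,0,0,0,0, 0,-0.055,0,0,0,0,0, 0,-0.085,0,0,0,0,0, 0,-0.1,0,0,0,0,0, 0,-0.1,0,0,0,0,0, 0,-0.1,0,0,0,0,0]'
python3 -c "
from h import *
for i in range(1):
  o=ctrl.get_obs();print(o['tool_pos'],o['tool_rot'],o['contact_force'],o['wrist_torque'])
snap('top','top5');o=ctrl.get_obs();print(o['contact_force'],o['wrist_torque']);snap('side','side5');o=ctrl.get_obs();print(o['contact_force'],o['wrist_torque'],o['opening'])
z=np.load('pics/side5.npz');cv2.imwrite('pics/e7.png',cv2.resize(z['im'][160:300,220:340],None,fx=4,fy=4,interpolation=2))
z=np.load('pics/top5.npz');cv2.imwrite('pics/e8.png',cv2.resize(z['im'][165:255,160:340],None,fx=4,fy=4,interpolation=2))
go(.497,.09,.06,0)
"
```

```text
t: 5.4
tool_pos: [0.4476, 0.1519, 0.0865]
tool_rot: [1.261, 1.172, -1.252]
contact_force: [-0.5, 0.2, -1.7]
opening: 0.0195
[0.4475966  0.15194402 0.0865105 ] [ 1.2611302   1.17228681 -1.25165724] [-0.49539322  0.2300144  -1.68315473] [ 0.08829827  0.00050709 -0.00391567]
[-0.05175708  0.73184369 -2.36684968] [0.11265729 0.04168235 0.02426981]
[-0.6302259  -1.058414   -2.01066267] [ 0.08726315  0.0614077  -0.02553771] 0.019609260608854585
mm [np.float64(24.2), np.float64(55.1), np.float64(58.1)] deg [-3.76  0.04 -0.14] yaw -3.76 pos [0.4457 0.1516 0.084 ] t 5.5
```

View pics/e7.png

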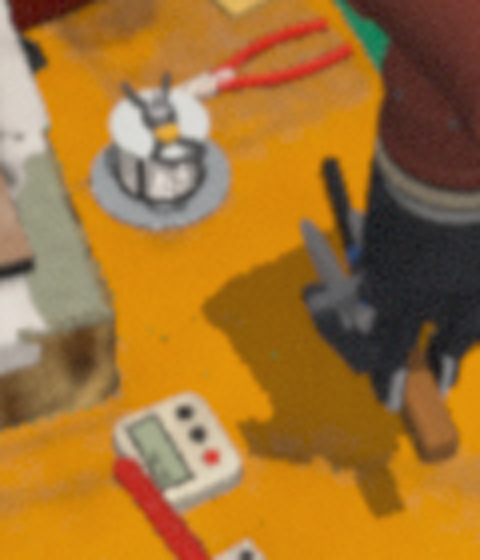

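View pics/e8.png

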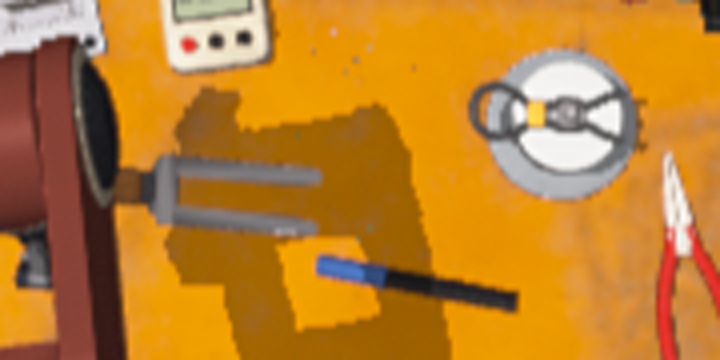

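```bash
cat >> h.py <<'E'
def tine(fn,r,hz,cam='top',show=True):
    "fit both tines' centre line; hz height of fork underside"
    z=np.load(f'pics/{fn}.npz');im=z['im'].astype(int);y0,y1,x0,x1=r
    a=im[y0:y1,x0:x1]; W=world(cam,z['d'])[y0:y1,x0:x1]
    m=(a.max(-1)-a.min(-1)<45)&(a.min(-1)>85)&(np.abs(W[...,2]-hz-.01)<.02)
    p=np.argwhere(m)[:,::-1]+[x0,y0]
    X=W[m]; q=np.array([ray(cam,u,v,hz+.009)[:2] for u,v in p])
    return p,q,X
E
python3 -c "
from h import *
p,q,X=tine('top5',(200,228,196,245),.1)
print(len(p),p.min(0),p.max(0))
mu=q.mean(0);w=np.linalg.svd(q-mu)[2][0];print(mu,w)
# two tines
c=(q-mu)@np.array([-w[1],w[0]])
for s in(1,-1):
  k=c*s>0;qq=q[k];m2=qq.mean(0);w2=np.linalg.svd(qq-m2)[2][0];t=(qq-m2)@w2;print(k.sum(),m2.round(4),w2.round(4),t.min(),t.max())
A=np.c_[X[:,1],X[:,0],np.ones(len(X))];print('z fit',np.linalg.lstsq(A,X[:,2],rcond=None)[0], X[:,2].mean())
cc=lambda x,y,z:ray('top',160+x/4-.5,165+y/4-.5,z).round(4)
print('tips',cc(321,178,.1015),cc(317,228,.1015),'headcorners',cc(160,155,.117),cc(157,221,.117))
"
```

```text
358 [198 204] [239 223]
[0.44086723 0.0641775 ] [-0.08200235 -0.99663214]
181 [0.4543 0.0628] [-0.0231 -0.9997] -0.043353646779380015 0.05240734417094625
177 [0.4272 0.0656] [0.1458 0.9893] -0.05356729606821373 0.04324580645585953
z fit [ 0.16274132 -0.00108505  0.10141534] 0.11132266008912793
tips [0.4525 0.0092 0.1015] [0.4224 0.011  0.1015] headcorners [0.4636 0.104  0.117 ] [0.4244 0.1048 0.117 ]
```

```bash
python3 -c "
from h import *
go(.4968,.095,.060,0,[.4466,.1517,.0853])
"
```

```text
mm [np.float64(25.5), np.float64(53.7), np.float64(53.3)] deg [-3.76  0.04 -0.14] yaw -3.76 pos [0.4457 0.1516 0.084 ] t 5.5
```

```bash
python3 -m handwheel '[0,0.004,0.01,0.01,-0.6,0,0, 0,0.01,0.025,0.025,-1.8,0,0, 0,0.018,0.04,0.04,-3,0,0, 0,0.024,0.05,0.05,-3.6,0,0, 0,0.0255,0.0537,0.0533,-3.8,0,0, 0,0.0255,0.0537,0.0533,-3.8,0,0, 0,0.0255,0.0537,0.0533,-3.8,0,0]'
python3 -c "
from h import *
o=ctrl.get_obs();print(o['tool_pos']);snap('top','top6');print(ctrl.get_obs()['tool_pos']);snap('side','side6');print(ctrl.get_obs()['tool_pos'])
z=np.load('pics/side6.npz');cv2.imwrite('pics/f1.png',cv2.resize(z['im'][160:290,220:340],None,fx=5,fy=5,interpolation=2))
z=np.load('pics/top6.npz');cv2.imwrite('pics/f2.png',cv2.resize(z['im'][165:235,190:330],None,fx=5,fy=5,interpolation=2))
go(.4968,.09,.06,0)
"
```

```text
t: 6.08
tool_pos: [0.4961, 0.0953, 0.0593]
tool_rot: [1.21, 1.207, -1.207]
contact_force: [-0.3, 0.1, -1.2]
opening: 0.0194
[0.49611016 0.09531684 0.05932838]
[0.4963765  0.09558338 0.05991506]
[0.49656732 0.09571302 0.06027429]
mm [np.float64(0.3), np.float64(0.2), np.float64(5.7)] deg [ 0.07  0.01 -0.25] yaw 0.07 pos [0.4966 0.0957 0.0603] t 6.18
```

View pics/f1.png

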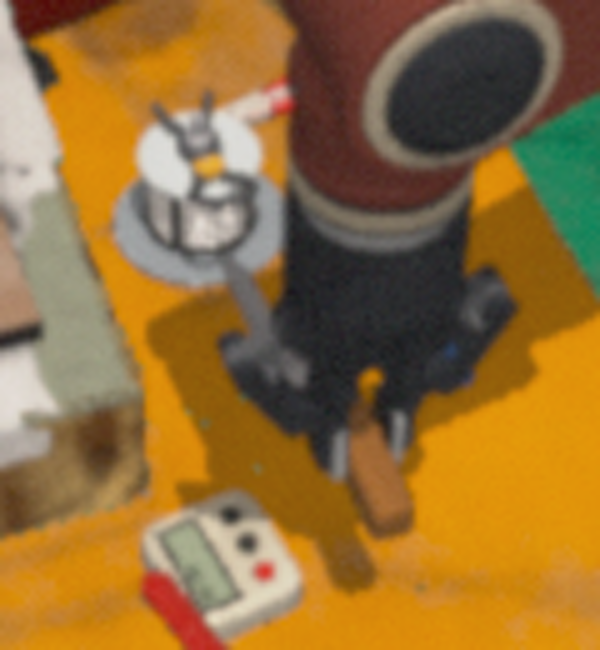

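View pics/f2.png

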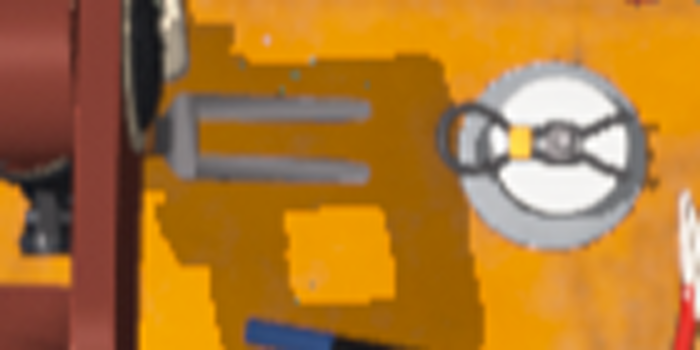

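```bash
python3 -c "
from h import *
c=lambda x,y,z:(ray('top',190+x/5-.5,165+y/5-.5,z)*1000).round(1)
print('tips',c(370,110,.0755),c(368,172,.0755),'head',c(195,95,.0905),c(195,181,.0905))
print('nose',c(561,138,.085),'crimp',c(521,141,.068),'bow L',c(440,139,.079),'bowtop/bot',c(475,103,.077),c(475,175,.077),'cliptips',c(628,109,.067),c(628,171,.067))
im=np.load('pics/top6.npz')['im']
cv2.imwrite('pics/f3.png',cv2.resize(im[172:212,255:325],None,fx=11,fy=11,interpolation=2))
cv2.imwrite('pics/f4.png',cv2.resize(im[175:210,220:270],None,fx=14,fy=14,interpolation=2))
"
```

```text
tips [510.8 -46.8  75.5] [480.1 -46.3  75.5] head [515.1  38.4  90.5] [473.   37.5  90.5]
nose [ 497.4 -140.7   85. ] crimp [ 497.4 -122.    68. ] bow L [496.6 -81.5  79. ] bowtop/bot [514.9 -98.6  77. ] [479.3 -99.1  77. ] cliptips [ 514.3 -175.2   67. ] [ 483.3 -175.5   67. ]
```

View pics/f3.png

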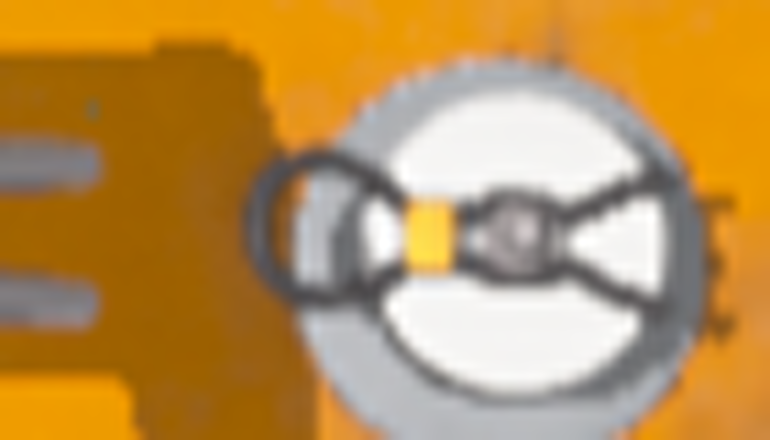

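View pics/f4.png

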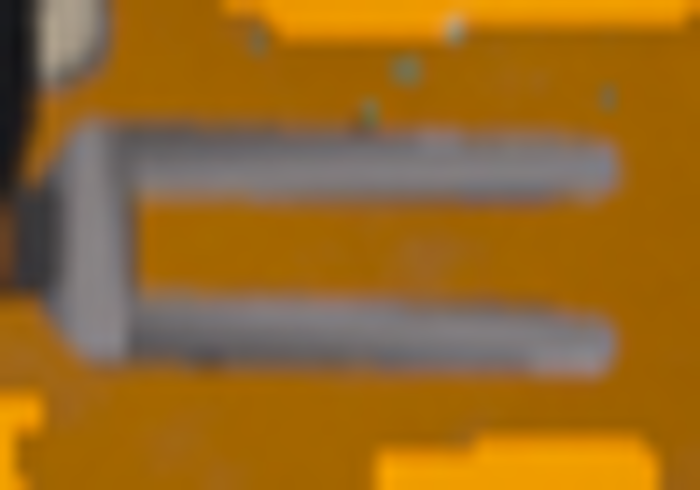

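```bash
python3 -c "
from h import *
r=lambda u,v,z:(ray('top',u,v,z)*1000).round(1)
print('tipmid',r(263.4,192.75,.0755),r(263,192.93,.0755),'headmid',r(227,191.9,.0905))
k=lambda x,y,z:r(255+x/11-.5,172+y/11-.5,z)
print('nose',k(518,232,.085),'crimp',k(430,236,.068),'bow',k(250,226,.079),k(320,150,.076),k(320,303,.076),'tips',k(660,173,.065),k(660,303,.065),'disc',k(520,92,.057),k(520,398,.057))
"
```

```text
tipmid [495.3 -46.8  75.5] [494.8 -45.9  75.5] headmid [494.4  41.6  90.5]
nose [ 496.2 -140.4   85. ] crimp [ 496.7 -121.8   68. ] bow [497.2 -80.9  79. ] [514.9 -96.4  76. ] [480.4 -96.8  76. ] tips [ 512.2 -173.9   65. ] [ 482.6 -174.2   65. ] disc [ 531.2 -142.6   57. ] [ 461.2 -143.3   57. ]
```

```bash
python3 -m handwheel '[0,0.005,0.001,0.003,0,0,-0.2, 0,0.01,0.0016,0.01,0,0,-0.2, 0,0.014,0.0016,0.02,0,0,-0.2, 0,0.0143,0.0016,0.032,0,0,-0.2, 0,0.0143,0.0016,0.043,0,0,-0.2, 0,0.0143,0.0016,0.049,0,0,-0.2, 0,0.0143,0.0016,0.0497,0,0,-0.2, 0,0.0143,0.0016,0.0497,0,0,-0.2]'
python3 -c "
from h import *
snap('top','top7');go(.498,.035,.045,0);snap('side','side7');go(.498,.035,.045,0)
z=np.load('pics/side7.npz');cv2.imwrite('pics/g1.png',cv2.resize(z['im'][170:240,230:300],None,fx=8,fy=8,interpolation=2))
z=np.load('pics/top7.npz');cv2.imwrite('pics/g2.png',cv2.resize(z['im'][170:215,240:330],None,fx=8,fy=8,interpolation=2))
"
```

```text
t: 6.85
tool_pos: [0.4992, 0.0447, 0.0466]
tool_rot: [1.211, 1.207, -1.208]
contact_force: [0.4, 1.4, -1.9]
opening: 0.0195
mm [np.float64(1.6), np.float64(-1.2), np.float64(10.1)] deg [-0.02  0.   -0.13] yaw -0.02 pos [0.4992 0.0451 0.0466] t 6.9
mm [np.float64(1.6), np.float64(-1.2), np.float64(10.4)] deg [ 0.02  0.   -0.12] yaw 0.02 pos [0.4992 0.0454 0.0466] t 6.95
```

View pics/g1.png

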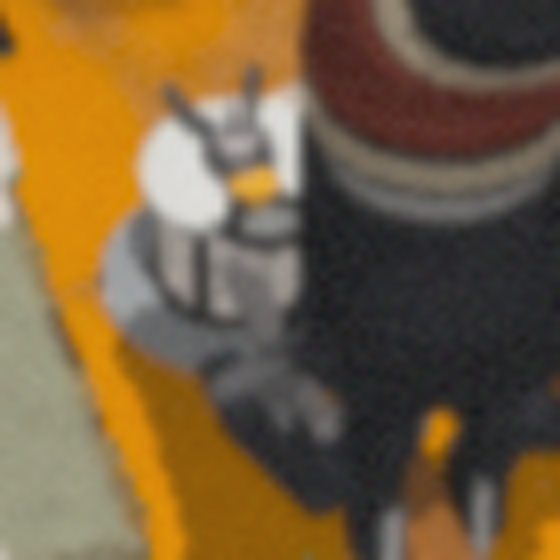

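View pics/g2.png

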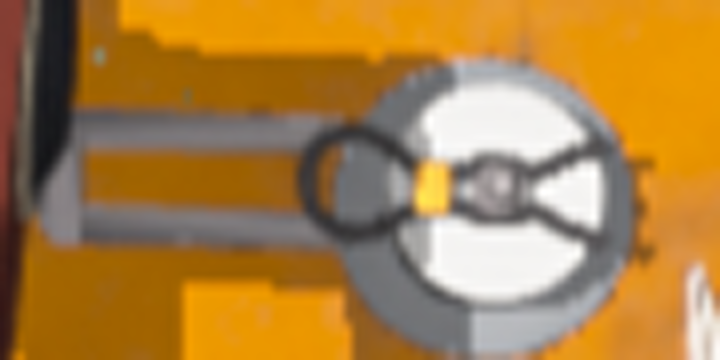

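```bash
python3 -c "
from h import *
im=np.load('pics/top7.npz')['im'];cv2.imwrite('pics/g3.png',cv2.resize(im[178:208,245:295],None,fx=16,fy=16,interpolation=0))
k=lambda x,y,z:(ray('top',240+x/8-.5,170+y/8-.5,z)*1000).round(1)
print('fork',k(300,175,.066),k(90,174.5,.073),'nose',k(497,186,.085),'crimp',k(433,187,.068),'tips',k(600,190,.065),'bow',k(350,182,.077))
"
```

```text
fork [500.2 -80.5  66. ] [498.6 -15.5  73. ] nose [ 495.8 -140.5   85. ] crimp [ 496.9 -121.9   68. ] tips [ 497.1 -174.1   65. ] bow [497.1 -95.7  77. ]
```

View pics/g3.png

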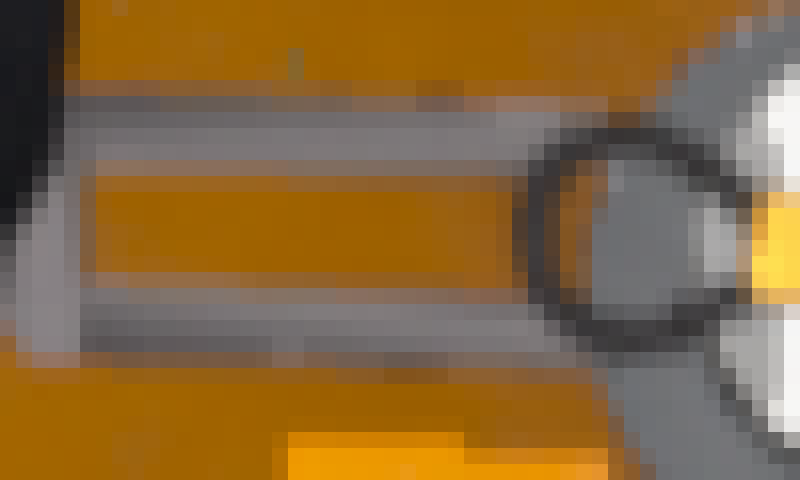

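```bash
python3 -c "
from h import *
k=lambda x,y,z:(ray('top',245+x/16-.5,178+y/16-.5,z)*1000).round(1)
for u,z in((490,.0655),(300,.070),(110,.075)):
  print([k(u,y,z)[0] for y in ((98,160,288,355) if u>400 else (96,158,284,355) if u>200 else (95,155,275,350))])
"
```

```text
[np.float64(519.6), np.float64(509.9), np.float64(489.9), np.float64(479.5)]
[np.float64(518.9), np.float64(509.2), np.float64(489.6), np.float64(478.6)]
[np.float64(518.0), np.float64(508.7), np.float64(490.1), np.float64(478.5)]
```

```bash
python3 -m handwheel '[0,0,-0.001,0.002,0,0,0, 0,0,-0.0018,0.006,0,0,0, 0,0,-0.0018,0.011,0,0,0, 0,0,-0.0018,0.012,0,0,0, 0,0,-0.0018,0.012,0,0,0]'
python3 -m handwheel '[0,0.0005,0,0,0,0,0, 0,0.001,0,0,0,0,0, 0,0.0015,0,0,0,0,0]'
python3 -m handwheel '[0,0.0005,0,0,0,0,0, 0,0.001,0,0,0,0,0, 0,0.001,0,0,0,0,0]'
```

```text
t: 7.37
tool_pos: [0.4972, 0.033, 0.0463]
tool_rot: [1.21, 1.208, -1.208]
contact_force: [-0.0, 0.2, -1.6]
opening: 0.0194
t: 7.62
tool_pos: [0.4972, 0.0335, 0.0447]
tool_rot: [1.209, 1.208, -1.208]
contact_force: [-0.5, 0.9, -1.3]
opening: 0.0197
t: 7.87
tool_pos: [0.4971, 0.0335, 0.0436]
tool_rot: [1.209, 1.208, -1.208]
contact_force: [-0.2, -0.8, -1.3]
opening: 0.0195
```

```bash
python3 -m handwheel '[0,0.0005,0,0,0,0,0, 0,0.001,0,0,0,0,0, 0,0.001,0,0,0,0,0]'
python3 -c "
from h import *
snap('side','side8');snap('top','top8');o=ctrl.get_obs();print(o['wrist_torque'],o['contact_force'],o['tool_pos'])
z=np.load('pics/side8.npz');cv2.imwrite('pics/g4.png',cv2.resize(z['im'][170:230,235:295],None,fx=9,fy=9,interpolation=2))
z=np.load('pics/top8.npz');cv2.imwrite('pics/g5.png',cv2.resize(z['im'][175:212,245:320],None,fx=10,fy=10,interpolation=2))
"
```

```text
t: 8.12
tool_pos: [0.4971, 0.0334, 0.0427]
tool_rot: [1.209, 1.208, -1.208]
contact_force: [0.3, -0.5, -1.0]
opening: 0.0197
[ 0.06496246 -0.04198657 -0.00224379] [-0.38073495  0.43251498 -1.25929512] [0.49718831 0.03340718 0.04279953]
```

View pics/g4.png

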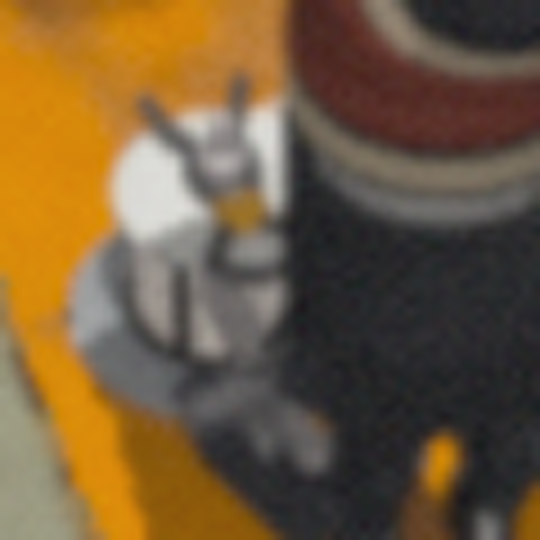

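View pics/g5.png

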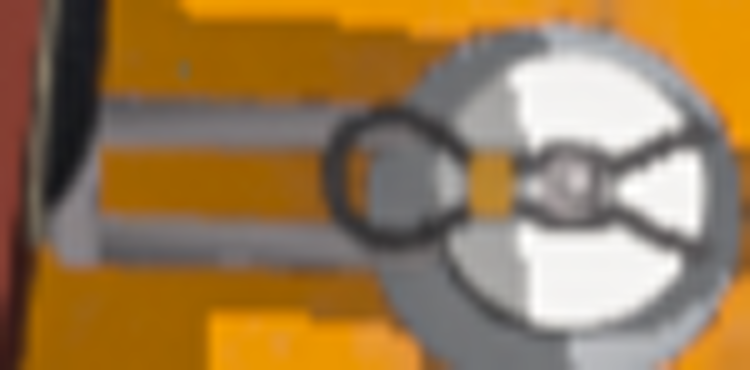

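```bash
python3 -c "
from h import *
for y in(-.100,-.105,-.110,-.115):
  for x in (.512,.482):
    u,v=proj('side',[x,y,.0585]);U,V=proj('top',[x,y,.0585]);print(x,y,'side crop',round((u-235+.5)*9),round((v-170+.5)*9),'top crop',round((U-245+.5)*10),round((V-175+.5)*10))
for t in range(0,360,30):
  a=np.radians(t);u,v=proj('side',[.4968+.034*np.cos(a),-.141+.034*np.sin(a),.057]);print(t,round((u-235+.5)*9),round((v-170+.5)*9))
im=np.load('pics/side8.npz')['im'];cv2.imwrite('pics/g6.png',cv2.resize(im[190:220,245:285],None,fx=18,fy=18,interpolation=0))
"
```

```text
0.512 -0.1 side crop 217 285 top crop 403 126
0.482 -0.1 side crop 314 261 top crop 401 246
0.512 -0.105 side crop 212 273 top crop 423 127
0.482 -0.105 side crop 308 250 top crop 421 246
0.512 -0.11 side crop 207 262 top crop 443 127
0.482 -0.11 side crop 303 238 top crop 441 246
0.512 -0.115 side crop 202 250 top crop 462 127
0.482 -0.115 side crop 297 227 top crop 461 247
0 116 210
30 147 244
60 200 263
90 259 260
120 308 237
150 334 200
180 330 159
210 298 126
240 247 109
270 190 111
300 141 133
330 114 169
```

View pics/g6.png

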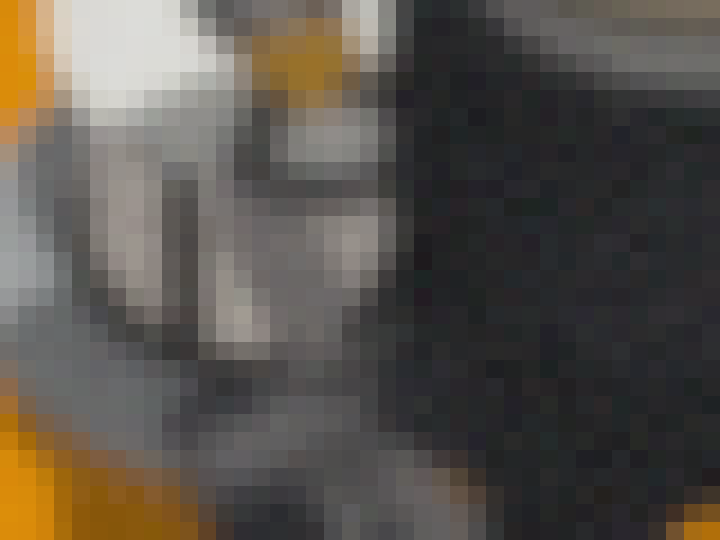

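```bash
python3 -m handwheel '[0,-0.001,0,0,0,0,0, 0,-0.0016,0,0.001,0,0,0, 0,-0.0016,0,0.004,0,0,0, 0,-0.0016,0,0.007,0,0,0, 0,-0.0016,0,0.009,0,0,0, 0,-0.0016,0,0.009,0,0,0]'
python3 -m handwheel '[0,0.0005,0,0,0,0,0, 0,0.001,0,0,0,0,0, 0,0.001,0,0,0,0,0]'
python3 -m handwheel '[0,0.0005,0,0,0,0,0, 0,0.001,0,0,0,0,0, 0,0.001,0,0,0,0,0]'
```

```text
t: 8.72
tool_pos: [0.4972, 0.0239, 0.0444]
tool_rot: [1.21, 1.208, -1.208]
contact_force: [-0.1, -0.0, -1.4]
opening: 0.0198
t: 8.97
tool_pos: [0.4972, 0.0243, 0.0434]
tool_rot: [1.209, 1.208, -1.208]
contact_force: [0.0, -0.8, 0.4]
opening: 0.0193
t: 9.22
tool_pos: [0.4974, 0.0244, 0.0426]
tool_rot: [1.209, 1.208, -1.207]
contact_force: [-0.5, 0.3, 0.7]
opening: 0.0194
```

```bash
python3 -m handwheel '[0,-0.0003,0,0.002,0,0,0, 0,-0.0003,0,0.005,0,0,0, 0,-0.0003,0,0.008,0,0,0, 0,-0.0003,0,0.011,0,0,0, 0,-0.0003,0,0.013,0,0,0]'
python3 -c "
from h import *
snap('top','top9');o=ctrl.get_obs();print(o['wrist_torque'],o['contact_force'],o['tool_pos'])
z=np.load('pics/top9.npz');cv2.imwrite('pics/g7.png',cv2.resize(z['im'][175:212,255:325],None,fx=10,fy=10,interpolation=2))
"
```

```text
t: 9.63
tool_pos: [0.4974, 0.011, 0.0429]
tool_rot: [1.21, 1.208, -1.208]
contact_force: [0.1, 0.7, 0.6]
opening: 0.0192
[-0.20014466 -0.05980923  0.025612  ] [-0.08701164 -0.87639316  0.96490462] [0.49737534 0.01073578 0.04285606]
```

View pics/g7.png

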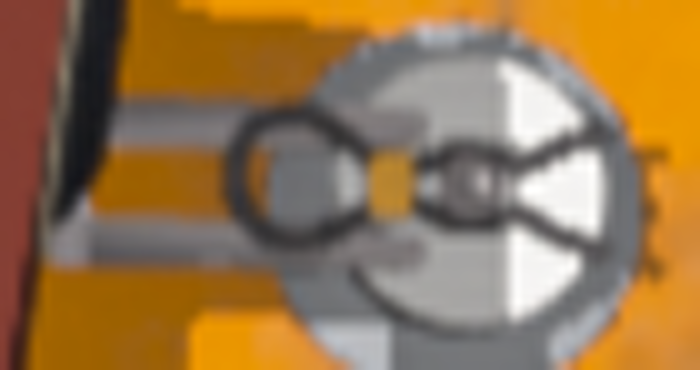

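```bash
python3 -c "
from h import *
k=lambda x,y,z:(ray('top',255+x/10-.5,175+y/10-.5,z)*1000).round(1)
print(k(425,186,.059),'nose',k(478,180,.085),'crimp',k(392,184,.068),'cliptips',k(600,187,.065))"
```

```text
[ 497.4 -130.8   59. ] nose [ 496.4 -142.2   85. ] crimp [ 496.9 -122.    68. ] cliptips [ 497.2 -174.1   65. ]
```

```bash
python3 -m handwheel '[0,0,0,0.003,0,0,0, 0,0,0,0.006,0,0,0, 0,0,0,0.009,0,0,0, 0,0,0,0.012,0,0,0, 0,0,0,0.015,0,0,0, 0,0,0,0.018,0,0,0, 0,0,0,0.02,0,0,0]'
```

```text
t: 10.27
tool_pos: [0.4973, -0.009, 0.0428]
tool_rot: [1.21, 1.208, -1.208]
contact_force: [0.2, 2.2, 2.3]
opening: 0.0196
```

```bash
python3 -m handwheel '[0,0,0,0.002,0,0,0, 0,0,0,0.004,0,0,0, 0,0,0,0.006,0,0,0, 0,0,0,0.008,0,0,0, 0,0,0,0.01,0,0,0]'
```

```text
t: 10.68
tool_pos: [0.4974, -0.0182, 0.0429]
tool_rot: [1.21, 1.209, -1.207]
contact_force: [0.2, 5.3, 3.1]
opening: 0.0196
```

```bash
python3 -m handwheel '[0,0,0,0.002,0,0,0, 0,0,0,0.004,0,0,0, 0,0,0,0.006,0,0,0, 0,0,0,0.008,0,0,0, 0,0,0,0.01,0,0,0, 0,0,0,0.012,0,0,0]'
```

```text
t: 11.18
tool_pos: [0.4975, -0.0283, 0.0433]
tool_rot: [1.214, 1.211, -1.205]
contact_force: [-1.3, 11.3, 6.2]
opening: 0.0194
```

```bash
python3 -m handwheel '[0,0,0,0.0015,0,0,0, 0,0,0,0.003,0,0,0, 0,0,0,0.0045,0,0,0, 0,0,0,0.006,0,0,0]'; python3 -c "
from h import *
snap('top','top10');go(.4975,-.044,.043,0)
z=np.load('pics/top10.npz');cv2.imwrite('pics/g8.png',cv2.resize(z['im'][175:212,255:325],None,fx=10,fy=10,interpolation=2))
"
```

```text
t: 11.52
tool_pos: [0.4977, -0.0354, 0.0433]
tool_rot: [1.212, 1.209, -1.206]
contact_force: [0.0, 7.3, 5.0]
opening: 0.0197
mm [np.float64(0.2), np.float64(-0.2), np.float64(8.0)] deg [ 0.05 -0.07 -0.15] yaw 0.05 pos [ 0.4977 -0.036   0.0432] t 11.57
```

View pics/g8.png

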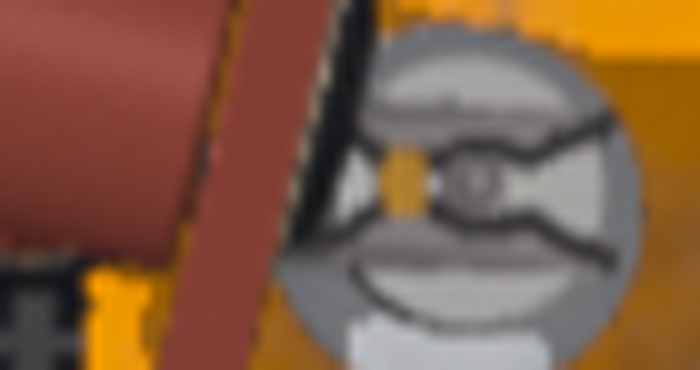

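```bash
python3 -m handwheel '[0,0,0,0.0015,0,0,0, 0,0,0,0.003,0,0,0, 0,0,0,0.0045,0,0,0, 0,0,0,0.006,0,0,0]'; python3 -m handwheel '[0,0,0,0.001,0,0,0, 0,0,0,0.002,0,0,0, 0,0,0,0.003,0,0,0, 0,0,0,0.003,0,0,0]'; python3 -c "
from h import *
snap('top','top11');go(.4975,-.044,.043,0)
W=world('top',np.load('pics/top11.npz')['d'])
im=np.load('pics/top11.npz')['im'].astype(int)
cv2.imwrite('pics/g9.png',cv2.resize(np.load('pics/top11.npz')['im'][175:212,255:325],None,fx=10,fy=10,interpolation=2))
"
```

```text
t: 11.9
tool_pos: [0.4976, -0.043, 0.043]
tool_rot: [1.209, 1.207, -1.207]
contact_force: [-0.8, 2.4, 3.5]
opening: 0.0194
t: 12.23
tool_pos: [0.4975, -0.046, 0.043]
tool_rot: [1.209, 1.207, -1.208]
contact_force: [0.1, 2.0, 4.4]
opening: 0.0196
mm [np.float64(-0.0), np.float64(0.0), np.float64(-2.1)] deg [ 0.03  0.06 -0.13] yaw 0.03 pos [ 0.4975 -0.0461  0.043 ] t 12.28
```

View pics/g9.png

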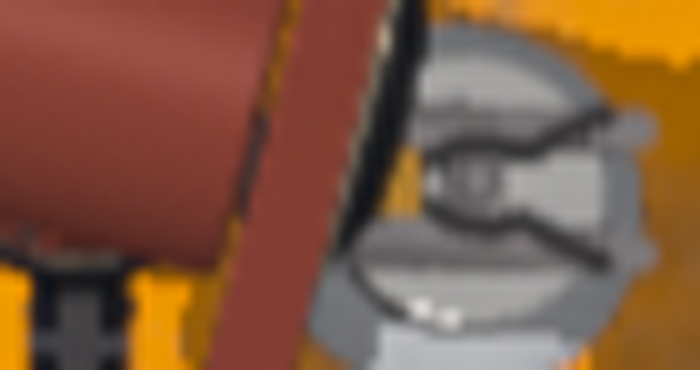

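```bash
python3 -c "
from h import *
snap('side','side11')
for fn in('top0','top8','top10','top11'):
  z=np.load(f'pics/{fn}.npz');W=world('top',z['d']);a=z['im'].astype(int)[175:212,305:317];w=W[175:212,305:317]
  m=(a.max(-1)<100)&(w[...,2]>.05)&(w[...,1]<-.150)&(np.hypot(w[...,0]-.497,w[...,1]+.141)<.036)
  print(fn,m.sum(),np.median(w[m][:,2]),w[m][:,2].mean())
z=np.load('pics/side11.npz');cv2.imwrite('pics/g10.png',cv2.resize(z['im'][165:225,230:290],None,fx=9,fy=9,interpolation=2))
"
```

```text
top0 23 0.06823134862922291 0.06787039931236304
top8 15 0.06769622984134992 0.06755002339232562
top10 46 0.06806163292434804 0.06797560405119157
top11 53 0.07065978264172343 0.0698387786488884
```

View pics/g10.png

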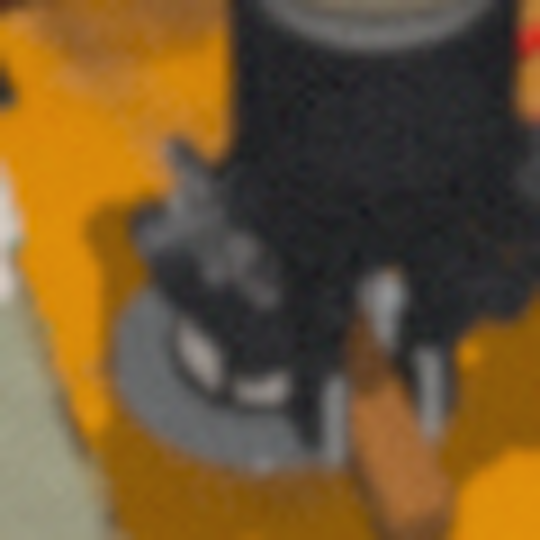

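```bash
python3 -c "
from h import *
for fn in('top0','top8','top10','top11'):
  z=np.load(f'pics/{fn}.npz');W=world('top',z['d']);a=z['im'].astype(int)[175:212,308:318];w=W[175:212,308:318]
  m=(a.max(-1)<78)&(w[...,2]>.05)
  print(fn,m.sum(),np.median(w[m][:,2]).round(4),w[m][:,2].mean().round(4),(w[m][:,2]*1000).round(0).astype(int)[:40])
"
```

```text
top0 0 nan nan []
top8 0 nan nan []
top10 26 0.0696 0.1141 [  70   70   69   66 1255   70   69   71   65   64   67   68   70   67
   72   71   66   70   66   68   74   60   69   70   71   70]
top11 33 0.0707 0.0706 [63 71 72 69 72 74 71 71 66 72 72 71 72 70 72 69 70 71 71 72 68 73 72 70
 67 76 70 71 70 70 69 73 71]
  return _methods._mean(a, axis=axis, dtype=dtype,
  ret = ret.dtype.type(ret / rcount)
<string>:6: RuntimeWarning: Mean of empty slice.
```

```bash
python3 -m handwheel '[0,0,0,0.0015,0,0,0, 0,0,0,0.003,0,0,0, 0,0,0,0.0045,0,0,0, 0,0,0,0.006,0,0,0, 0,0,0,0.006,0,0,0]'; python3 -c "
from h import *
snap('top','top12');go(.4975,-.044,.043,0)
k=lambda x,y,z:(ray('top',255+x/10-.5,175+y/10-.5,z)*1000).round(1)
print('tips11',k(655,190,.059))
im=np.load('pics/top12.npz')['im']
cv2.imwrite('pics/g11.png',cv2.resize(im[175:212,270:330],None,fx=12,fy=12,interpolation=2))
for fn in('top0','top10','top11','top12'):
  z=np.load(f'pics/{fn}.npz');W=world('top',z['d'])
  a=z['im'].astype(int)[175:212,290:320];w=W[175:212,290:320];
  lim=100 if fn=='top0' else 78
  m=(a.max(-1)<lim)&(w[...,2]>.062)&(w[...,2]<.09)
  q=w[m]; r=np.abs(q[:,0]-.497);q=q[(r>.007)&(np.hypot(q[:,0]-.497,q[:,1]+.141)<.04)]
  A=np.c_[-(q[:,1]+.141),np.ones(len(q))];print(fn,len(q),np.linalg.lstsq(A,q[:,2],rcond=None)[0])
"
```

```text
t: 12.75
tool_pos: [0.4975, -0.0518, 0.043]
tool_rot: [1.209, 1.208, -1.207]
contact_force: [0.2, 2.7, 4.1]
opening: 0.0192
mm [np.float64(0.0), np.float64(-0.0), np.float64(-7.8)] deg [ 0.04  0.04 -0.13] yaw 0.04 pos [ 0.4975 -0.0518  0.043 ] t 12.8
tips11 [ 497.3 -188.5   59. ]
top0 34 [0.03854321 0.06734434]
top10 55 [-0.11816707  0.07188226]
top11 57 [-0.11345044  0.07366549]
top12 37 [0.07842464 0.07412372]
```

View pics/g11.png

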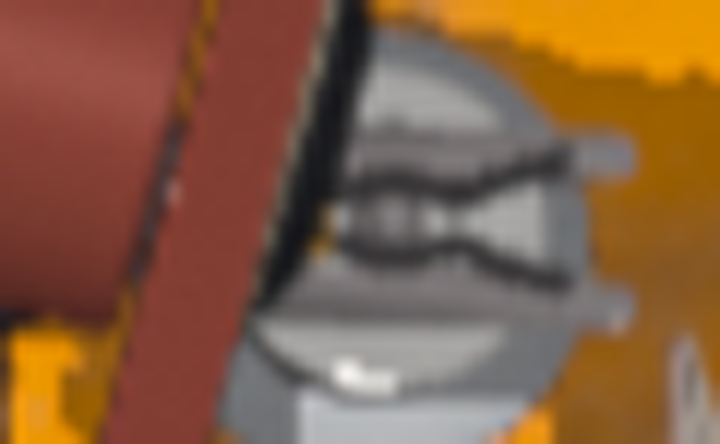

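```bash
python3 -m handwheel '[0,-0.001,0,0.001,0,0,0, 0,-0.002,0,0.002,0,0,0, 0,-0.003,0,0.002,0,0,0, 0,-0.003,0,0.002,0,0,0, 0,-0.003,0,0.002,0,0,0]'; python3 -c "
from h import *
snap('top','top13');go(.4975,-.044,.043,0);print(ctrl.get_obs()['contact_force'])
im=np.load('pics/top13.npz')['im']
cv2.imwrite('pics/g12.png',cv2.resize(im[175:212,270:330],None,fx=12,fy=12,interpolation=2))
for fn in('top0','top10','top11','top12','top13'):
  z=np.load(f'pics/{fn}.npz');W=world('top',z['d'])
  a=z['im'].astype(int)[175:212,290:320];w=W[175:212,290:320];
  lim=100 if fn=='top0' else 78
  m=(a.max(-1)<lim)&(w[...,2]>.062)&(w[...,2]<.09)
  q=w[m]; r=np.abs(q[:,0]-.497);q=q[(r>.007)&(np.hypot(q[:,0]-.497,q[:,1]+.141)<.04)]
  A=np.c_[-(q[:,1]+.141),np.ones(len(q))];print(fn,len(q),np.linalg.lstsq(A,q[:,2],rcond=None)[0],q[:,1].min(),q[:,1].max())
"
```

```text
t: 13.22
tool_pos: [0.4964, -0.0535, 0.0449]
tool_rot: [1.209, 1.209, -1.209]
contact_force: [-0.5, -1.0, -1.7]
opening: 0.0196
mm [np.float64(2.0), np.float64(1.0), np.float64(-9.5)] deg [ 0.03  0.   -0.01] yaw 0.03 pos [ 0.4965 -0.0535  0.045 ] t 13.27
[-0.29656522  0.14535883 -1.56187862]
top0 34 [0.03854321 0.06734434] -0.17744318259575223 -0.112689871187943
top10 55 [-0.11816707  0.07188226] -0.17524195948549964 -0.11239282757784472
top11 57 [-0.11345044  0.07366549] -0.17495919649753963 -0.13242932235773838
top12 37 [0.07842464 0.07412372] -0.1765295454943694 -0.13285001634153895
top13 37 [0.00449325 0.0750351 ] -0.17682617135185158 -0.12032795871063019
```

View pics/g12.png

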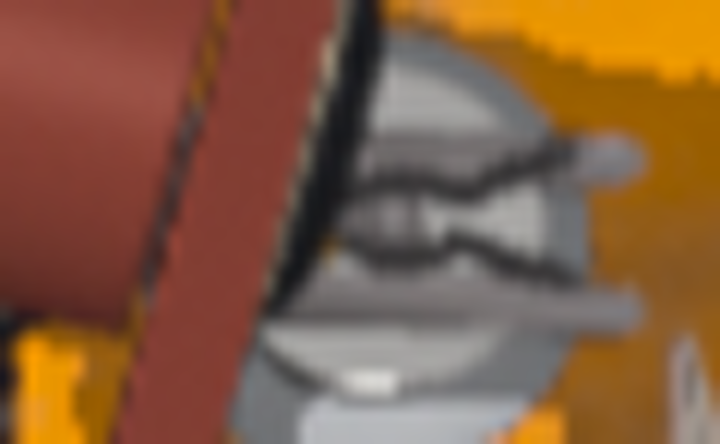

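```bash
python3 -m handwheel '[0,-0.001,0,0,0,0,0, 0,-0.003,0,0,0,0,0, 0,-0.005,0,0,0,0,0, 0,-0.005,0,0,0,0,0, 0,-0.005,0,0,0,0,0]'; python3 -c "
from h import *
snap('top','top14');go(.4975,-.044,.043,0);print(ctrl.get_obs()['contact_force'])
im=np.load('pics/top14.npz')['im']
cv2.imwrite('pics/g13.png',cv2.resize(im[175:212,270:330],None,fx=12,fy=12,interpolation=2))
for fn in('top13','top14'):
  z=np.load(f'pics/{fn}.npz');W=world('top',z['d'])
  a=z['im'].astype(int)[175:212,290:320];w=W[175:212,290:320];
  m=(a.max(-1)<78)&(w[...,2]>.062)&(w[...,2]<.09)
  q=w[m]; r=np.abs(q[:,0]-.497);q=q[(r>.007)&(np.hypot(q[:,0]-.497,q[:,1]+.141)<.04)]
  A=np.c_[-(q[:,1]+.141),np.ones(len(q))];print(fn,len(q),np.linalg.lstsq(A,q[:,2],rcond=None)[0],q[:,1].min(),q[:,1].max())
"
```

```text
t: 13.68
tool_pos: [0.4975, -0.0536, 0.0511]
tool_rot: [1.209, 1.207, -1.207]
contact_force: [0.6, -0.1, -1.9]
opening: 0.0196
mm [np.float64(7.9), np.float64(0.1), np.float64(-9.6)] deg [ 0.04  0.02 -0.12] yaw 0.04 pos [ 0.4974 -0.0536  0.0509] t 13.73
[ 0.35015315  0.78527033 -2.82066089]
top13 37 [0.00449325 0.0750351 ] -0.17682617135185158 -0.12032795871063019
top14 33 [-0.03653783  0.07967187] -0.1787490301375991 -0.13924646052905024
```

View pics/g13.png

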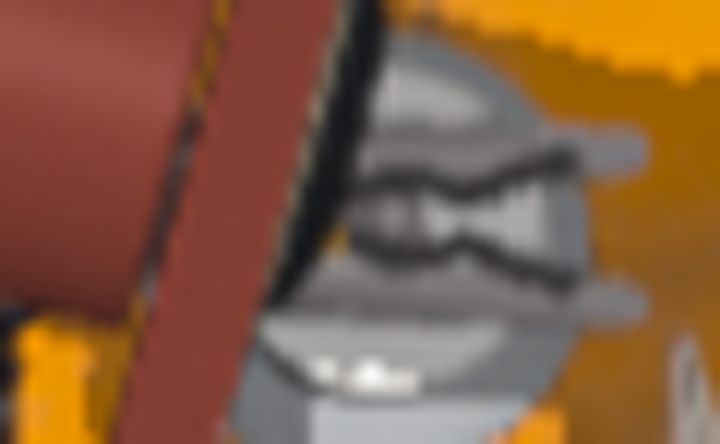

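```bash
python3 -m handwheel '[0,0.003,0,0,0,0,0, 0,0.006,0,0,0,0,0, 0,0.0073,0,0,0,0,0, 0,0.0073,0,0,0,0,0]'; python3 -m handwheel '[0,0,0,-0.003,0,0,0, 0,0,0,-0.008,0,0,0, 0,0,0,-0.014,0,0,0, 0,0,0,-0.02,0,0,0, 0,0,0,-0.026,0,0,0, 0,0,0,-0.032,0,0,0, 0,0,0,-0.038,0,0,0, 0,0,0,-0.044,0,0,0, 0,0,0,-0.05,0,0,0]'; python3 -c "
from h import *
snap('top','top15');go(.4975,.07,.043,0)
im=np.load('pics/top15.npz')['im']
cv2.imwrite('pics/g14.png',cv2.resize(im[175:212,255:325],None,fx=11,fy=11,interpolation=2))
"
```

```text
t: 14.07
tool_pos: [0.4973, -0.0536, 0.0435]
tool_rot: [1.209, 1.208, -1.208]
contact_force: [-0.2, 0.2, -0.5]
opening: 0.0195
t: 14.82
tool_pos: [0.4972, -0.0029, 0.0434]
tool_rot: [1.209, 1.208, -1.207]
contact_force: [-0.2, -1.6, -1.2]
opening: 0.0197
mm [np.float64(0.4), np.float64(0.5), np.float64(-72.0)] deg [ 0.08 -0.03 -0.1 ] yaw 0.08 pos [ 0.4971 -0.002   0.0434] t 14.87
```

View pics/g14.png

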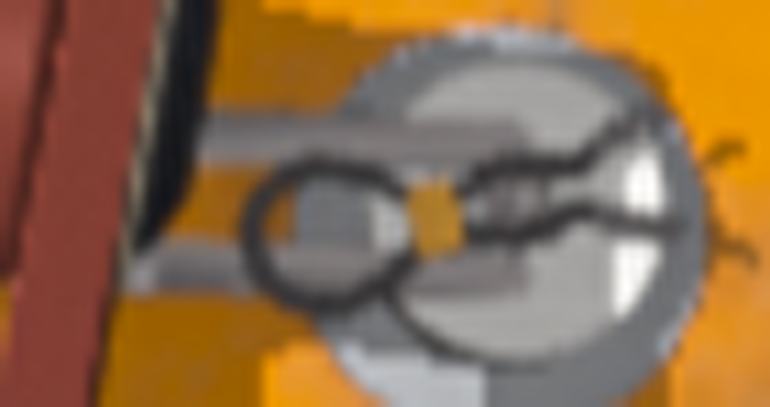

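```bash
python3 -m handwheel '[0,0,0,-0.004,0,0,0, 0,0,0,-0.01,0,0,0, 0,0,0,-0.017,0,0,0, 0,0,0,-0.024,0,0,0, 0,0,0,-0.031,0,0,0, 0,0,0,-0.038,0,0,0, 0,0,0,-0.046,0,0,0, 0,0,0,-0.056,0,0,0, 0,0,0,-0.068,0,0,0, 0,0,0,-0.082,0,0,0, 0,0,0,-0.094,0,0,0, 0,0,0,-0.1,0,0,0]'; python3 -c "
from h import *
snap('top','top16');go(.4475,.155,.06,-3.8)
im=np.load('pics/top16.npz')['im']
cv2.imwrite('pics/g15.png',cv2.resize(im[165:235,190:330],None,fx=5,fy=5,interpolation=2))
"
```

```text
t: 15.87
tool_pos: [0.497, 0.0982, 0.0434]
tool_rot: [1.209, 1.209, -1.206]
contact_force: [0.0, 0.0, -0.9]
opening: 0.0195
mm [np.float64(-16.7), np.float64(-49.3), np.float64(-56.6)] deg [ 3.95 -0.03 -0.09] yaw 0.15 pos [0.497  0.0985 0.0434] t 15.92
```

View pics/g15.png

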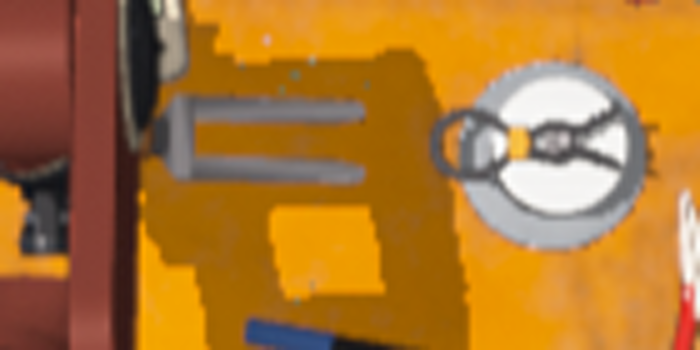

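```bash
python3 -c "
from h import *
go(.455,.165,-.0115,0)"
python3 -m handwheel '[0,0,-0.01,-0.012,0,0,0, 0,0,-0.025,-0.035,0,0,0, 0,0,-0.037,-0.055,0,0,0, 0,0.01,-0.042,-0.066,0,0,0, 0,0.03,-0.042,-0.066,0,0,0, 0,0.045,-0.042,-0.066,0,0,0, 0,0.052,-0.042,-0.066,0,0,0, 0,0.054,-0.042,-0.066,0,0,0, 0,0.055,-0.042,-0.066,0,0,0]'
```

```text
mm [np.float64(54.8), np.float64(-41.9), np.float64(-66.6)] deg [ 0.15 -0.02 -0.09] yaw 0.15 pos [0.497  0.0985 0.0434] t 15.92
t: 16.67
tool_pos: [0.4551, 0.162, -0.0123]
tool_rot: [1.209, 1.208, -1.209]
contact_force: [0.3, 0.2, -0.9]
opening: 0.0193
```

```bash
python3 -m handwheel '[0,0.0005,0,0,0,0,0, 0,0.001,0,0,0,0,0, 0,0.0015,0,0,0,0,0]'
python3 -m handwheel '[0.45,0,0,0,0,0,0, 0.5,-0.001,0,0,0,0,0, 0.6,-0.003,0,0,0,0,0, 0.7,-0.006,0,0,0,0,0, 0.8,-0.02,0,0,0,0,0, 0.8,-0.045,0,0,0,0,0, 0.8,-0.08,0,0,0,0,0, 0.8,-0.12,0,0,0,0,0, 0.8,-0.15,0,0,0,0,0, 0.8,-0.16,0,0,0,0,0]' 60
python3 -c "
from h import *
go(.62,-.0,.2,0);snap('top','top17');snap('side','side17')
cv2.imwrite('pics/h1.png',np.hstack([cv2.resize(cv2.imread('pics/top17.png')[150:270,150:330],None,fx=3,fy=3,interpolation=2),cv2.resize(cv2.imread('pics/side17.png')[165:285,235:320],None,fx=3,fy=3,interpolation=2)]))"
```

```text
t: 16.92
tool_pos: [0.4562, 0.1624, -0.0123]
tool_rot: [1.211, 1.207, -1.206]
contact_force: [-0.3, -0.4, -1.2]
opening: 0.0194
t: 17.75
tool_pos: [0.4582, 0.1631, 0.1537]
tool_rot: [1.216, 1.202, -1.199]
contact_force: [1.6, 0.0, 0.7]
opening: 0.0681
mm [np.float64(-44.6), np.float64(162.2), np.float64(163.2)] deg [ 0.05 -0.09 -0.7 ] yaw 0.04 pos [0.4582 0.1631 0.1537] t 17.75
```

View pics/h1.png

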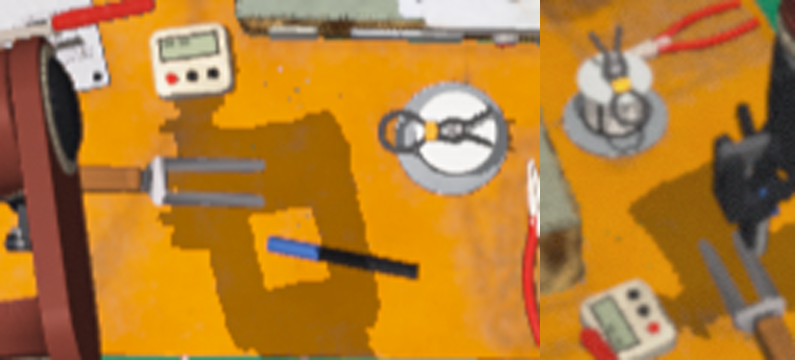

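```bash
python3 -c "
from h import *
z=np.load('pics/side17.npz');im=z['im'];W=world('side',z['d'])
cv2.imwrite('pics/h2.png',cv2.resize(im[195:265,285:355],None,fx=8,fy=8,interpolation=0))
m=(W[...,2]>.1)&(W[...,2]<.25)&(W[...,1]>.13)&(W[...,1]<.2)&(W[...,0]<.56)&(W[...,0]>.38)
q=W[m];v,u=np.nonzero(m)
for lo,hi in((.38,.44),(.47,.54)):
  k=(q[:,0]>lo)&(q[:,0]<hi);s=np.sort(q[k][:,2]);print(lo,k.sum(),s[:30:2].round(3)); i=np.argsort(q[k][:,2])[:12];print(q[k][i].round(3).tolist(),np.c_[u[k],v[k]][i].tolist())
im=np.load('pics/top17.npz')['im'];cv2.imwrite('pics/h3.png',cv2.resize(im[172:212,270:330],None,fx=12,fy=12,interpolation=2))
im=np.load('pics/side17.npz')['im'];cv2.imwrite('pics/h4.png',cv2.resize(im[170:220,235:290],None,fx=12,fy=12,interpolation=2))
"
```

```text
0.38 310 [0.182 0.183 0.184 0.185 0.186 0.187 0.188 0.189 0.189 0.189 0.19  0.191
 0.192 0.193 0.193]
[[0.423, 0.157, 0.182], [0.423, 0.169, 0.183], [0.423, 0.161, 0.183], [0.423, 0.156, 0.184], [0.423, 0.165, 0.184], [0.424, 0.167, 0.184], [0.422, 0.168, 0.185], [0.423, 0.174, 0.185], [0.424, 0.161, 0.186], [0.421, 0.173, 0.187], [0.424, 0.156, 0.187], [0.423, 0.174, 0.188]] [[337, 235], [340, 239], [338, 236], [337, 234], [339, 237], [339, 238], [340, 238], [341, 240], [338, 235], [342, 239], [337, 233], [341, 239]]
0.47 335 [0.185 0.187 0.188 0.189 0.19  0.191 0.193 0.194 0.195 0.195 0.195 0.196
 0.196 0.197 0.199]
[[0.499, 0.171, 0.185], [0.498, 0.17, 0.186], [0.497, 0.173, 0.187], [0.496, 0.174, 0.187], [0.495, 0.173, 0.188], [0.493, 0.174, 0.188], [0.498, 0.17, 0.189], [0.498, 0.173, 0.19], [0.493, 0.173, 0.19], [0.501, 0.17, 0.191], [0.503, 0.17, 0.191], [0.503, 0.161, 0.193]] [[306, 249], [306, 248], [307, 249], [308, 249], [308, 248], [309, 248], [306, 247], [307, 248], [309, 247], [305, 247], [304, 247], [302, 243]]
```

View pics/h2.png

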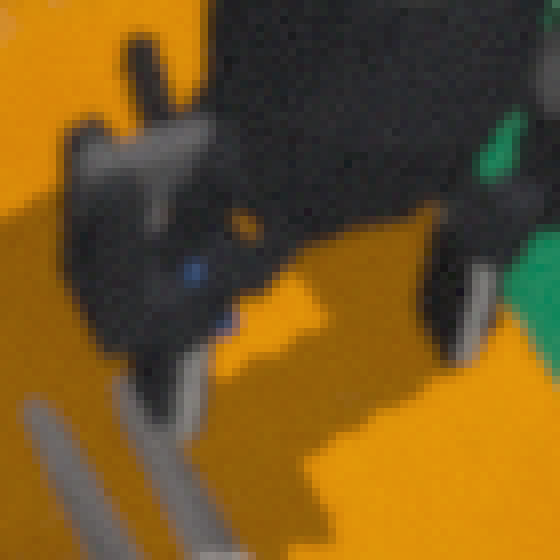

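View pics/h3.png

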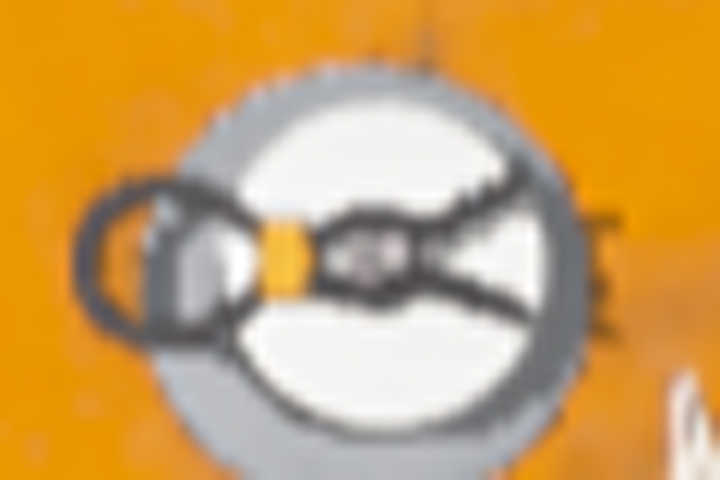

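View pics/h4.png

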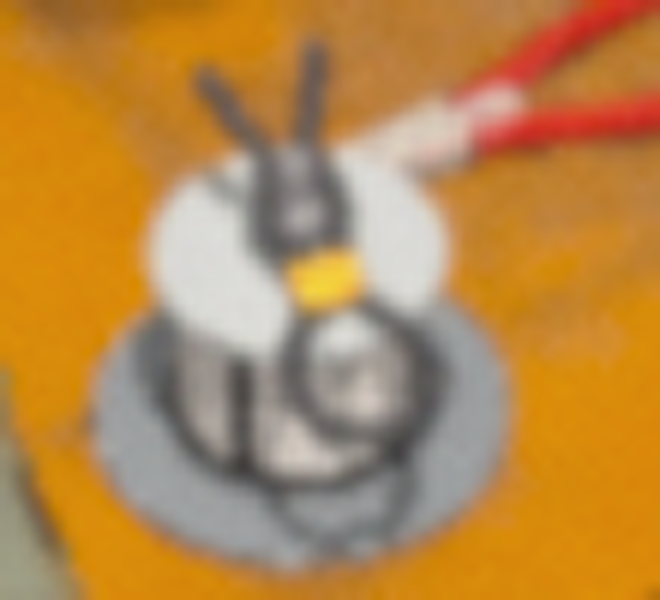

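```bash
python3 -c "
from h import *
k=lambda x,y,z:(ray('top',270+x/12-.5,172+y/12-.5,z)*1000).round(1)
print('bow',k(160,180,.064),k(160,345,.064),k(78,260,.062),'crimp',k(285,258,.068),'nose',k(372,252,.085),'legs@0',k(372,215,.075),k(372,300,.075),'tips',k(518,172,.085),k(528,315,.085))
z=np.load('pics/side17.npz');W=world('side',z['d'])
c=lambda x,y:(W[170+y//12,235+x//12]*1000).round(0)
for n,p in dict(crimp=(325,278),leg1=(262,205),leg2=(338,205),tip1=(205,75),tip2=(315,50),bowbot=(350,420),bowl=(295,360),bowr=(425,370)).items(): print(n,c(*p))
go(.4968,-.140,.100,3)
"
```

```text
bow [512.9 -95.   64. ] [478.5 -95.4  64. ] [496.1 -78.2  62. ] crimp [ 496.6 -120.9   68. ] nose [ 496.4 -137.7   85. ] legs@0 [ 505.1 -138.4   75. ] [ 487.5 -138.5   75. ] tips [ 513.3 -167.4   85. ] [ 483.9 -169.7   85. ]
crimp [ 497. -118.   67.]
leg1 [ 508. -136.   76.]
leg2 [ 489. -132.   74.]
tip1 [ 509. -165.   91.]
tip2 [ 484. -164.   93.]
bowbot [504. -80.  61.]
bowl [511. -98.  64.]
bowr [483. -91.  62.]
mm [np.float64(50.3), np.float64(39.2), np.float64(302.9)] deg [-2.96 -0.04 -0.48] yaw 0.04 pos [0.457  0.1628 0.1502] t 17.85
```

```bash
python3 -m handwheel '[0.6,0,0.003,0.02,0,0,-0.4, 0.6,0,0.008,0.055,-1,0,-0.4, 0.6,0.005,0.013,0.092,-2,0,-0.4, 0.6,0.01,0.018,0.13,-2,0,-0.4, 0.6,0.015,0.023,0.168,-2,0,-0.4, 0.6,0.02,0.028,0.206,-2,0,-0.4, 0.6,0.025,0.033,0.243,-2,0,-0.4, 0.6,0.032,0.037,0.275,-2,0,-0.4, 0.6,0.04,0.039,0.295,-2,0,-0.4, 0.6,0.046,0.039,0.302,-2,0,-0.4, 0.6,0.05,0.039,0.302,-2,0,-0.4, 0.6,0.05,0.039,0.302,-2,0,-0.4]'
python3 -c "
from h import *
go(.4968,-.139,.0405,2)
snap('side','side18');z=np.load('pics/side18.npz');im=z['im'];W=world('side',z['d'])
cv2.imwrite('pics/h5.png',cv2.resize(im[150:220,225:300],None,fx=8,fy=8,interpolation=2))
m=(W[...,2]>.095)&(W[...,2]<.2)&(W[...,1]>-.17)&(W[...,1]<-.11)
q=W[m];v,u=np.nonzero(m)
for lo,hi in((.44,.49),(.502,.56)):
  k=(q[:,0]>lo)&(q[:,0]<hi); i=np.argsort(q[k][:,2])[:10];print(q[k][i].round(3).tolist(),np.c_[u[k],v[k]][i].tolist())
"
```

```text
t: 18.85
tool_pos: [0.4923, -0.1383, 0.094]
tool_rot: [1.18, 1.235, -1.189]
contact_force: [-0.4, -0.7, -1.1]
opening: 0.0511
mm [np.float64(53.5), np.float64(5.0), np.float64(1.0)] deg [ 0.02 -0.15  0.57] yaw 2.02 pos [ 0.4923 -0.1383  0.094 ] t 18.85
[[0.466, -0.142, 0.12], [0.466, -0.133, 0.12], [0.465, -0.136, 0.121], [0.462, -0.13, 0.122], [0.467, -0.146, 0.124], [0.466, -0.149, 0.125], [0.462, -0.13, 0.125], [0.454, -0.135, 0.126], [0.467, -0.139, 0.126], [0.465, -0.129, 0.127]] [[270, 170], [271, 172], [271, 171], [273, 172], [269, 168], [269, 167], [273, 171], [275, 169], [270, 169], [272, 171]]
[[0.523, -0.127, 0.122], [0.525, -0.129, 0.123], [0.527, -0.131, 0.126], [0.523, -0.126, 0.126], [0.521, -0.125, 0.126], [0.524, -0.132, 0.127], [0.53, -0.13, 0.128], [0.525, -0.128, 0.128], [0.523, -0.126, 0.129], [0.521, -0.124, 0.13]] [[251, 178], [250, 177], [249, 176], [251, 177], [252, 177], [250, 175], [248, 176], [250, 176], [251, 176], [252, 176]]
```

View pics/h5.png

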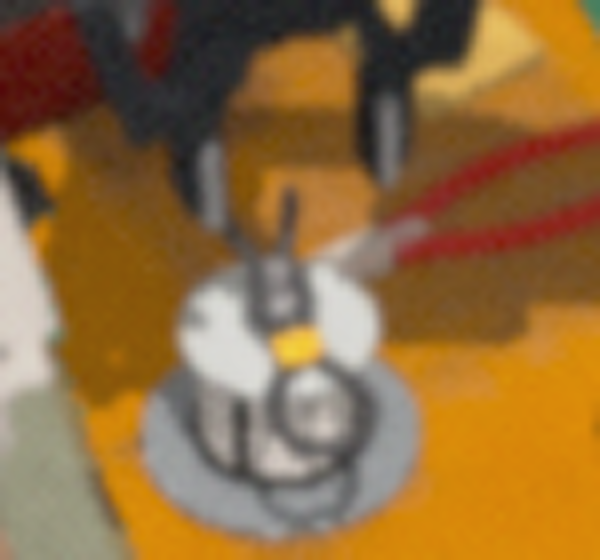

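```bash
python3 -m handwheel '[0.6,0.005,0.003,0,0,0,0.5, 0.6,0.018,0.003,0,0,0,0.5, 0.6,0.033,0.003,0,0,0,0.5, 0.6,0.045,0.003,0,0,0,0.5, 0.6,0.051,0.003,0,0,0,0.5, 0.6,0.0525,0.003,0,0,0,0.5, 0.6,0.0525,0.003,0,0,0,0.5]'
python3 -c "
from h import *
go(.4968,-.139,.0415,2)
snap('side','side19');z=np.load('pics/side19.npz');im=z['im']
cv2.imwrite('pics/h6.png',cv2.resize(im[165:225,235:300],None,fx=9,fy=9,interpolation=2))
"
```

```text
t: 19.48
tool_pos: [0.4966, -0.139, 0.0437]
tool_rot: [1.184, 1.225, -1.181]
contact_force: [-0.5, -0.2, 0.3]
opening: 0.051
mm [np.float64(2.2), np.float64(0.2), np.float64(-0.0)] deg [ 0.06 -0.02 -0.13] yaw 2.06 pos [ 0.4966 -0.139   0.0437] t 19.48
```

View pics/h6.png

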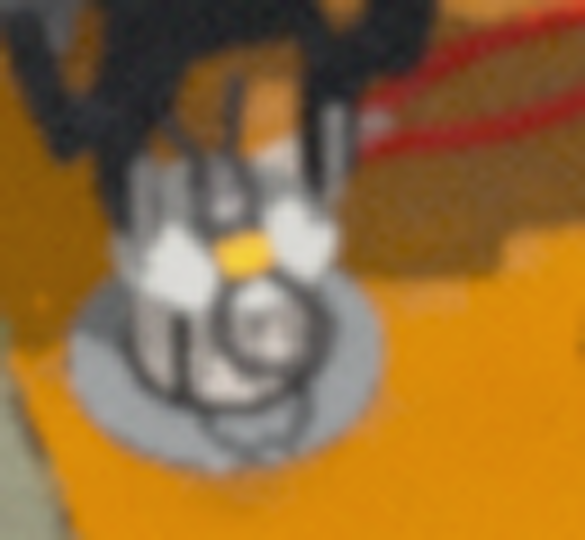

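```bash
python3 -m handwheel '[0.6,0.002,0,0,0,0,0, 0.5,0.002,0,0,0,0,0, 0.4,0.002,0,0,0,0,0, 0.3,0.002,0,0,0,0,0, 0.2,0.002,0,0,0,0,0, 0.1,0.002,0,0,0,0,0, 0.1,0.002,0,0,0,0,0, 0.1,0.002,0,0,0,0,0]' 45
python3 -c "
from h import *
snap('side','side20');z=np.load('pics/side20.npz');im=z['im'];print(ctrl.get_obs()['opening'])
cv2.imwrite('pics/h7.png',cv2.resize(im[165:225,235:300],None,fx=9,fy=9,interpolation=2))
"
```

```text
t: 20.2
tool_pos: [0.4973, -0.1398, 0.043]
tool_rot: [1.184, 1.222, -1.18]
contact_force: [-0.6, -1.3, 2.2]
opening: 0.0181
0.017857205564221584
```

View pics/h7.png

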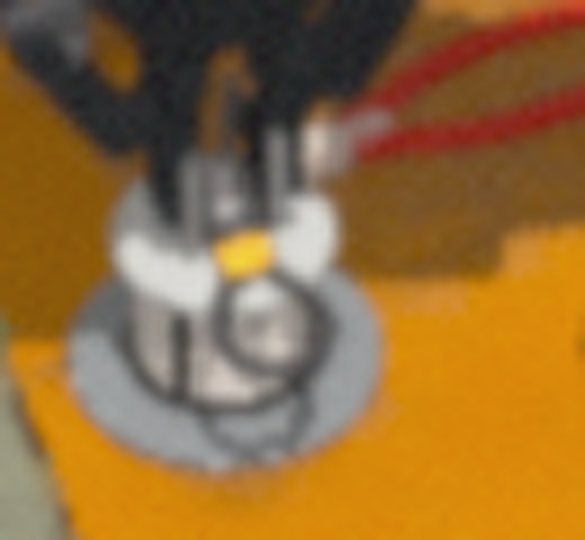

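```bash
python3 -m handwheel '[0.1,-0.002,0,0,0,0,0, 0.1,-0.006,0,0,0,0,0, 0.1,-0.012,0,0,0,0,0, 0.1,-0.018,0,0,0,0,0, 0.1,-0.022,0,0,0,0,0, 0.1,-0.022,0,0,0,0,0]'
python3 -c "
from h import *
snap('side','side21');z=np.load('pics/side21.npz');im=z['im'];print(ctrl.get_obs()['opening'])
cv2.imwrite('pics/h8.png',cv2.resize(im[155:225,235:300],None,fx=8,fy=8,interpolation=2))
"
```

```text
t: 20.75
tool_pos: [0.4977, -0.1397, 0.066]
tool_rot: [1.185, 1.221, -1.179]
contact_force: [-0.0, -0.2, -0.2]
opening: 0.0178
0.017908929818000578
```

View pics/h8.png

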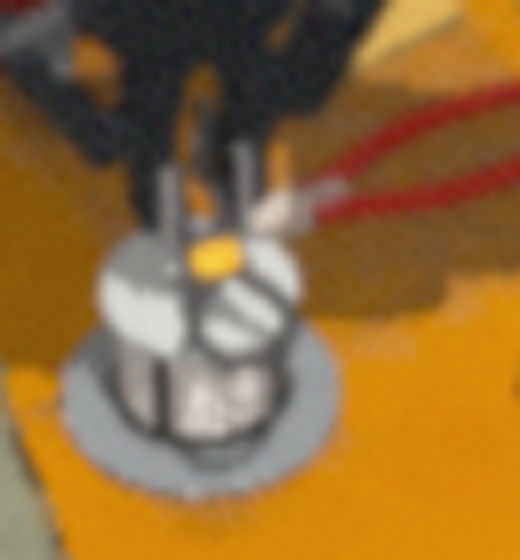

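```bash
python3 -c "
from h import *
c2=lambda x,y,z=.057:ray('top',350+x/4-.5,150+y/4-.5,z)
B=[c2(100,88),c2(278,42),c2(333,245),c2(152,296)]
print(np.round(B,4),np.mean(B,0),[np.linalg.norm(B[i]-B[(i+1)%4]).round(3) for i in range(4)])
print(c2(80,90,0),c2(138,300,0))
z=np.load('pics/top0.npz');W=world('top',z['d']);w=W[150:240,360:440]
m=(w[...,2]>.045)&(w[...,2]<.07);q=w[m][:,:2].astype(np.float32);r=cv2.minAreaRect(q);print(m.sum(),r)
m=(w[...,2]<.015)&(z['im'][150:240,360:440].max(-1)<70);q=w[m][:,:2].astype(np.float32);print('floor',m.sum(),q.mean(0),cv2.minAreaRect(q))
go(.497,-.14,.18,0)
"
```

```text
[[ 0.5554 -0.3258  0.057 ]
 [ 0.5865 -0.4386  0.057 ]
 [ 0.4585 -0.4723  0.057 ]
 [ 0.4248 -0.3583  0.057 ]] [ 0.50630405 -0.39875639  0.057     ] [np.float64(0.117), np.float64(0.132), np.float64(0.119), np.float64(0.135)]
[ 0.56249389 -0.32540661  0.        ] [ 0.42444755 -0.36350025  0.        ]
602 ((0.5303286910057068, -0.41748717427253723), (0.17850838601589203, 0.17700821161270142), 15.679403305053711)
floor 2012 [ 0.5080132 -0.4063707] ((0.5056626796722412, -0.3973191976547241), (0.13300612568855286, 0.12170756608247757), 15.628304481506348)
mm [np.float64(-114.6), np.float64(0.2), np.float64(0.5)] deg [ 2.04  0.04 -0.27] yaw 2.04 pos [ 0.4973 -0.1396  0.0654] t 20.8
```

```bash
python3 -m handwheel '[0.1,-0.01,0,0,0,0,0, 0.1,-0.03,0,0,0,0,0, 0.1,-0.055,0,0,0,0,0, 0.1,-0.08,0,0,0,0,0, 0.1,-0.1,0,0,0,0,0, 0.1,-0.112,0,0,0,0,0, 0.1,-0.115,0,0,0,0,0]'
python3 -c "
from h import *
go(.493,-.402,.18,-74.4)"
```

```text
t: 21.38
tool_pos: [0.4978, -0.14, 0.1827]
tool_rot: [1.185, 1.218, -1.178]
contact_force: [0.1, 0.1, 0.9]
opening: 0.0179
mm [np.float64(3.3), np.float64(-14.2), np.float64(261.6)] deg [76.44 -0.19 -0.47] yaw 2.04 pos [ 0.4978 -0.14    0.1827] t 21.38
```

```bash
python3 -m handwheel '[0.1,0,-0.001,0.01,4,0,0, 0.1,0,-0.002,0.03,10,0,0, 0.1,0,-0.004,0.055,17,0,0, 0.1,0,-0.005,0.083,24,0,0, 0.1,0,-0.006,0.111,31,0,0, 0.1,0,-0.007,0.139,38,0,0, 0.1,0,-0.008,0.167,45,0,0, 0.1,0,-0.01,0.195,52,0,0, 0.1,0,-0.012,0.222,59,0,0, 0.1,0,-0.013,0.245,66,0,0, 0.1,0,-0.014,0.258,72,0,0, 0.1,0,-0.014,0.2615,76.4,0,0]'
python3 -m handwheel '[0.1,0,0,0,0,0,0, 0.1,0,0,0,0,0,0]'
python3 -c "
from h import *
go(.493,-.402,.1,-74.4)
snap('side','side22');snap('top','top22')
cv2.imwrite('pics/h9.png',np.hstack([cv2.resize(cv2.imread('pics/top22.png')[150:270,340:460],None,fx=3,fy=3,interpolation=2),cv2.resize(cv2.imread('pics/side22.png')[60:180,170:310],None,fx=3,fy=3,interpolation=2)]))"
```

```text
t: 22.38
tool_pos: [0.4905, -0.403, 0.1773]
tool_rot: [2.081, 0.28, -2.079]
contact_force: [1.3, 0.8, -1.0]
opening: 0.0181
t: 22.55
tool_pos: [0.4912, -0.4008, 0.1778]
tool_rot: [2.077, 0.289, -2.073]
contact_force: [0.3, 1.1, -1.5]
opening: 0.0176
mm [np.float64(77.8), np.float64(1.8), np.float64(-1.3)] deg [ 0.13 -0.12  0.09] yaw -74.27 pos [ 0.4912 -0.4008  0.1778] t 22.55
```

View pics/h9.png

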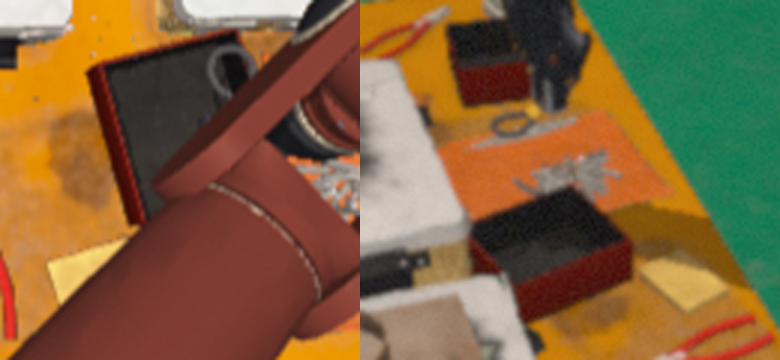

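```bash
python3 -c "
from h import *
z=np.load('pics/side22.npz');W=world('side',z['d']);w=W[90:112,205:240];m=(w[...,2]>.12)&(w[...,2]<.24)&(w[...,0]>.5)
q=w[m];print(len(q),np.percentile(q,[5,50,95],0).round(3))
z=np.load('pics/top22.npz');W=world('top',z['d']);w=W[160:190,405:428];m=(w[...,2]>.12)&(w[...,2]<.24);q=w[m];print(len(q),np.percentile(q,[2,50,98],0).round(3))
cv2.imwrite('pics/h10.png',cv2.resize(np.load('pics/side22.npz')['im'][70:120,195:260],None,fx=9,fy=9,interpolation=2))
"
```

```text
100 [[ 0.502 -0.408  0.192]
 [ 0.521 -0.392  0.196]
 [ 0.549 -0.372  0.207]]
99 [[ 0.512 -0.405  0.193]
 [ 0.537 -0.383  0.197]
 [ 0.55  -0.371  0.202]]
```

View pics/h10.png

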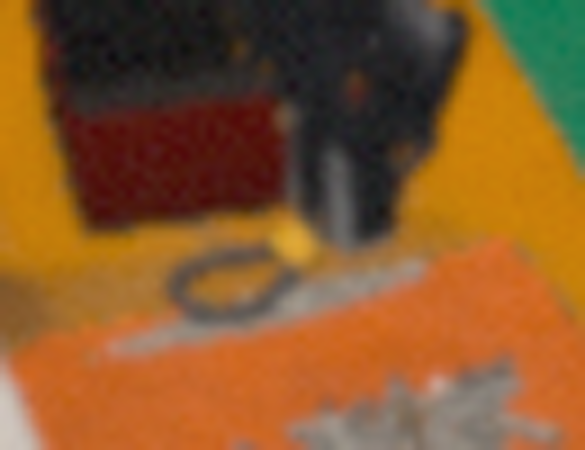

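```bash
python3 -m handwheel '[0.1,0.01,0.001,-0.001,0,0,0, 0.1,0.03,0.001,-0.001,0,0,0, 0.1,0.055,0.001,-0.001,0,0,0, 0.1,0.08,0.001,-0.001,0,0,0, 0.1,0.105,0.001,-0.001,0,0,0, 0.1,0.13,0.001,-0.001,0,0,0, 0.1,0.15,0.001,-0.001,0,0,0, 0.1,0.16,0.001,-0.001,0,0,0, 0.1,0.16,0.001,-0.001,0,0,0]'
python3 -c "
from h import *
snap('top','top23');snap('side','side23')
cv2.imwrite('pics/h11.png',np.hstack([cv2.resize(cv2.imread('pics/top23.png')[150:270,340:460],None,fx=3,fy=3,interpolation=2),cv2.resize(cv2.imread('pics/side23.png')[80:200,170:310],None,fx=3,fy=3,interpolation=2)]))"
```

```text
t: 23.4
tool_pos: [0.4918, -0.3996, 0.0156]
tool_rot: [2.076, 0.291, -2.077]
contact_force: [0.3, -0.4, -1.1]
opening: 0.0176
```

View pics/h11.png

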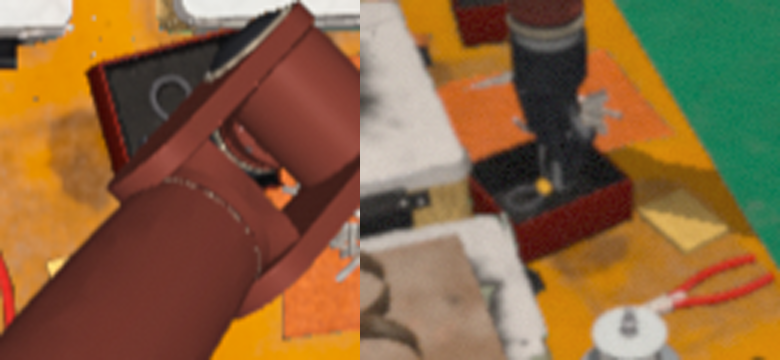

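Clip is well inside the box walls. Lower slowly until it touches.

```bash
python3 -m handwheel '[0.1,0.004,0,0,0,0,0, 0.1,0.008,0,0,0,0,0, 0.1,0.011,0,0,0,0,0, 0.1,0.011,0,0,0,0,0]'; python3 -m handwheel '[0.1,0.002,0,0,0,0,0, 0.1,0.004,0,0,0,0,0, 0.1,0.006,0,0,0,0,0]'
```

```text
t: 23.83
tool_pos: [0.4935, -0.402, 0.0084]
tool_rot: [2.079, 0.284, -2.072]
contact_force: [0.1, -0.1, -1.6]
opening: 0.0179
t: 24.08
tool_pos: [0.4937, -0.4022, 0.0025]
tool_rot: [2.079, 0.284, -2.071]
contact_force: [0.1, -0.1, -0.7]
opening: 0.0181
```

```bash
python3 -m handwheel '[0.1,0.002,0,0,0,0,0, 0.1,0.004,0,0,0,0,0, 0.1,0.006,0,0,0,0,0]'; python3 -m handwheel '[0.1,0.002,0,0,0,0,0, 0.1,0.004,0,0,0,0,0]'; 
```

```text
t: 24.33
tool_pos: [0.4936, -0.402, -0.0038]
tool_rot: [2.079, 0.284, -2.072]
contact_force: [-0.9, 0.1, -0.2]
opening: 0.018
t: 24.5
tool_pos: [0.4937, -0.402, -0.0077]
tool_rot: [2.079, 0.284, -2.072]
contact_force: [-0.1, 1.0, -0.4]
opening: 0.0177
```

```bash
python3 -m handwheel '[0.2,0,0,0,0,0,0, 0.28,0,0,0,0,0,0, 0.35,0,0,0,0,0,0, 0.45,0,0,0,0,0,0, 0.45,0,0,0,0,0,0, 0.45,-0.003,0,0,0,0,0, 0.45,-0.008,0,0,0,0,0, 0.45,-0.018,0,0,0,0,0, 0.45,-0.035,0,0,0,0,0, 0.45,-0.06,0,0,0,0,0, 0.45,-0.09,0,0,0,0,0, 0.45,-0.125,0,0,0,0,0]'
python3 -m handwheel '[0.45,-0.03,0,0,0,0,0, 0.45,-0.07,0,0,-0.03,0,0, 0.45,-0.11,0,0,0,0,0, 0.45,-0.13,0.05,0.0,0,0,0, 0.45,-0.13,0.09,0.0,0,0,0,0.45,-0.13,0.13,0,0,0,0,0.45,-0.13,0.17,0,0,0,0,0.45,-0.13,0.2,0,0,0,0,0.45,-0.13,0.2,0,0,0,0]'
python3 -c "
from h import *
snap('top','top24');snap('side','side24')
cv2.imwrite('pics/h12.png',np.hstack([cv2.resize(cv2.imread('pics/top24.png')[150:270,340:460],None,fx=3,fy=3,interpolation=2),cv2.resize(cv2.imread('pics/side24.png')[80:200,170:310],None,fx=3,fy=3,interpolation=2)]))"
```

```text
t: 25.5
tool_pos: [0.4925, -0.4012, 0.1181]
tool_rot: [2.078, 0.286, -2.074]
contact_force: [-0.1, -0.2, 0.8]
opening: 0.038
t: 26.25
tool_pos: [0.5459, -0.6, 0.2439]
tool_rot: [2.079, 0.281, -2.076]
contact_force: [-0.7, 0.5, -1.8]
opening: 0.0384
```

View pics/h12.png

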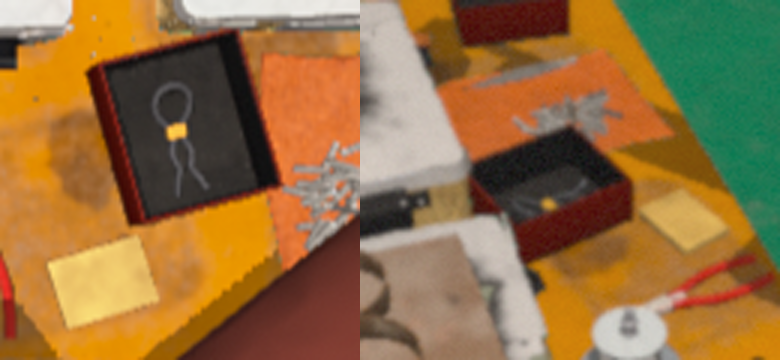

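View pics/top24.png

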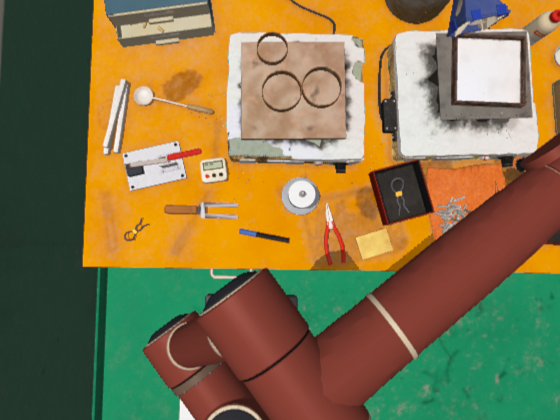

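```bash
python3 -m handwheel '[0.45,0,0,0,0,0,0,0.45,0,0,0,0,0,0,0.45,0,0,0,0,0,0,0.45,0,0,0,0,0,0,0.45,0,0,0,0,0,0,0.45,0,0,0,0,0,0,0.45,0,0,0,0,0,0,0.45,0,0,0,0,0,0,0.45,0,0,0,0,0,0,0.45,0,0,0,0,0,0,0.45,0,0,0,0,0,0,0.45,0,0,0,0,0,0]'
python3 -c "
from h import *
im,d=snap('top','top25');W=world('top',d);a=im.astype(int)
w=W[203:218,164:202];c=a[203:218,164:202];m=(w[...,2]>.018)&(w[...,2]<.04);q=w[m];A=np.c_[q[:,1]-.15,np.ones(len(q))];print('handle top z',len(q),np.linalg.lstsq(A,q[:,2],rcond=None)[0])
w=W[200:222,206:238];c=a[200:222,206:238];m=(c.max(-1)-c.min(-1)<45)&(c.min(-1)>85);q=w[m];A=np.c_[q[:,1]-.02,np.ones(len(q))];print('tine z/slope',len(q),np.linalg.lstsq(A,q[:,2],rcond=None)[0],q[:,1].min())
w=W[170:225,375:425];
y=a[170:225,375:425];m=(y[...,2]>150)&(y[...,1]>120)&(y[...,0]<110)&(w[...,2]<.05);print('crimp',m.sum(),w[m].mean(0))
o=ctrl.get_obs();print(o['contact_force'],o['t'],o['tool_pos'])
d0=np.load('pics/top0.npz')['im'];print('diff marker/pliers/bronze/timer', [int(np.abs(d0[s].astype(int)-a[s]).mean()) for s in ((slice(222,245),slice(238,292)),(slice(203,265),slice(320,348)),(slice(228,262),slice(354,398)),(slice(158,184),slice(199,230)),(slice(158,226),slice(368,436)))])
"
```

```text
t: 27.35
tool_pos: [0.5467, -0.5946, 0.2476]
tool_rot: [2.079, 0.284, -2.072]
contact_force: [0.5, -0.6, 0.6]
opening: 0.0384
handle top z 284 [0.02128147 0.02572429]
tine z/slope 208 [-1.0621388   0.06212123] -0.05576372515111831
crimp 240 [ 0.44330445 -0.41341112  0.00166979]
[0.21594312 0.16429859 0.44843107] 27.4 [ 0.54667767 -0.59462033  0.24758978]
diff marker/pliers/bronze/timer [34, 12, 8, 9, 6]
```

```bash
python3 -c "
from h import *
for fn in('top0','top25'):
  z=np.load(f'pics/{fn}.npz');a=z['im'].astype(int)[218:250,234:296];m=((a.max(-1)<90)|(a[...,0]>a[...,2]+30));k,l,s,c=cv2.connectedComponentsWithStats(m.astype(np.uint8));i=1+np.argmax(s[1:,4]);print(fn,s[i],ray('top',c[i][0]+234,c[i][1]+218,.008).round(4))
cv2.imwrite('pics/i1.png',cv2.resize(cv2.imread('pics/top25.png')[190:250,160:300],None,fx=5,fy=5,interpolation=2))
"
```

```text
top0 [  6   8  50  14 221] [ 0.3994 -0.0502  0.008 ]
top25 [  5  11  50  14 216] [ 0.3915 -0.0481  0.008 ]
```

View pics/i1.png

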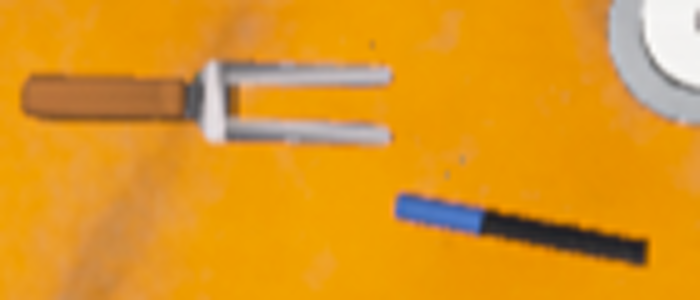

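Marker moved only 8 mm (30 allowed). Fork flat and free, clip in the box. Handing in.

```bash
python3 -c "
from station import ctrl
print(ctrl.finish_job())"
```

```text
the job is handed in; nothing more can be done
None
```

I handed the job in at about 27 s of the 69 s allowed. The clip is in the red box beside the reel and the fork lies flat on the bench. No verdict was reported.

**What I did:** I slid the fork flat over the disc under the clip from the bow end. The drive force peaked at about 11 N measured, then fell to about 2 N at roughly 46 mm past the spindle. I lifted the fork a few millimetres, and the clip rose with it, its origin at about 77 mm height. I drew the fork back out, laid it down and let go. Then I gripped the loose clip by its legs, lifted it straight up and set it in the box.

**Last checks:**
- **Clip:** it lies in the box well clear of the walls, as seen in both camera views.
- **Fork:** the depth reading puts the handle top at about 26 mm (27 mm expected) with a slope of about 0.02 rad. A second depth fit, on the tines, came out as nonsense and I did not use it.
- **Robot:** the gripper was clear of everything, and the contact force was at noise level.
- **Other things on the bench:** the marker moved about 8 mm, probably nudged by the fork when I first picked it up. The limit is 30 mm. The box, pliers, timer and bronze block matched their starting pictures, compared by image difference only.

**Disagreements:**
- **Fingertip height:** the reported TCP height was about 20 to 25 mm lower than the fingertips stood in the images. My first grasp of the fork therefore closed above the handle. I corrected for it by contact and camera.
- **Leg joints:** their opening and closing could only be inferred from the force, height and pictures, since the station gives no reading for them.

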